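# Pack the sampling caddy

### The arm

A 7-joint arm with a two-finger parallel gripper is mounted at the origin on a cart in front of the work surface, level with it; the furniture and walls round the work are solid. World frame = base frame: x ahead of the robot, y to its left, z up, the work surface at z = 0. Lengths are in m, angles in rad, forces in N, time in s.
With the tool pointing down it reaches from about 0.4 to 0.875 m from the base axis. Payload 19.3 kg.
Tool frame: the origin (TCP) lies between the finger pads; the fingertips stand ahead of it and the grasp point (between the pads) lies 8 mm behind it (bot.tip_extent is the x of the fingertips in the tool frame, in m); x points along the fingers, y is the direction in which the jaws open and shut, and the axes are right-handed (so a half turn about x gives the same grasp; the last joint's range is limited). The gripper opens to 85 mm and grips with 20 to 120 N. Pads are 22 mm wide; open, the fingers measure 114 mm over their backs; the gripper's body (76 mm by 85 mm) begins 54 mm behind the grasp point. The pads swing forward as they close: fully open they stand 13 mm farther back than shut.
Start: joints at [1.237, 0.521, -0.036, 1.599, 0.021, 1.021, -0.113], TCP at [0.163, -0.603, 0.242] pointing down, gripper open.
Joint ranges: [-2.91, 2.91], [-0.3, 2.13], [-1.5, 1.42], [0.17, 2.43], [-1.26, 4.41], [0.16, 1.93], [-2.52, 2.52]. Speed limits (rad/s): [1.89, 1.89, 2.39, 2.39, 3.01, 3.01, 3.01].

### API

Orientations are given as [roll, pitch, yaw] about the fixed x, y, z axes, in that order (R = Rz(yaw) Ry(pitch) Rx(roll)).
In Python, from workcell import observe, grab_frame, camera_info, bot, nets gives the robot as it stands.
- The arm moves only by the tool jog_arm, never from a script. Its argument "commands" is a list of rows, each a list of 6 numbers: the shift along the tool's x, y, z in mm, then the turn, a rotation vector about the tool's x, y, z in rad. A call has 1 to 20 rows; each row shifts and turns the pose as measured when the row begins, along the tool's axes as they then stand; what a row does not reach is not made up. A row lasts 1/10 s, in which the tool goes at most 50 mm and 8.59 degrees, less where a joint would pass 70% of its speed; a pose out of reach is approached as far as the arm can. A call is refused whole if a number of a shift passes 50 or a number of a turn 0.15, either way. A call with a gripper value outside its range is refused whole. "gripper" is the closure in counts, from 0 (fully open) to 255 (shut), set as the call begins (left out, the last holds). The fingers move at their own pace and stop on an object; "newtons" is the grip in N (left out, the last holds). Time passes only in rows, so rows that do not move let the fingers close. It gives the time, the measured TCP pose, the force and the opening at its end, in the units of the state.
- observe(): the state, without advancing time (a new reading comes with each control period).
- grab_frame(name): name is "scene" or "top" or "wrist"; returns the picture (400x640x3 uint8, red, green, blue); there is no depth.
- camera_info(name): a dict with "fov_y" (degrees; the focal length in pixels is half the picture's height over the tangent of half this angle, whatever the lens; pixels are square), "cx", "cy" (the principal point, pixels), "R" (3x3) and "t" (3): a world point X has camera coordinates R X + t; the wrist camera has in their place "tool_from_camera" (4x4, takes a point from camera to tool coordinates, whose origin is the TCP and whose axes are the tool frame's). Camera axes: x right, y down, z forward; pixel columns grow to the right and rows downward; lengths in m; the calibration is good to about 2 mm. A picture is of the moment at which its call begins: read the wrist's pose just before it. camera_info takes no time and is no camera call.
- bot.job_done(): hands the job in, once; it reports no verdict.
Trained networks look in the newest picture that a camera, given by its name, has taken for a name from the list of things; names that differ only in an ending like _2 or _b are one class to them, and where a whole thing is asked for, a point or a joint stands for the part that bears it (a point fixed in the world has none). Each returns a list of dicts, best first, with "p" (0 to 1); they miss things now and then, are a little off and sometimes report something else, mostly with a low value. They report only what shows in the picture. A call takes as long as a camera call. They do not tell look-alikes from the thing itself.
- nets.find_in(camera, name): "rect" ([left, top, right, bottom] in pixels, round what is visible of it).
- nets.silhouettes(camera, name): "mask" (400x640 bool, what is visible of it) and "rect" ([left, top, right, bottom] in pixels, round what is visible of it).
- nets.pinpoint(camera, name): "location" ([column, row] in pixels: a listed point, or the origin of a listed thing).
The state is a dict: "clock": time; "qpos": joint angles; "qd": joint speeds; "joint_efforts": joint torques, N m; "position": TCP position; "tool_rot": TCP orientation; "force": force on the tool from outside, world axes, zero at the start; "moment": the same for the moment, N m; "grip_width": finger opening in m.
Only numpy, scipy, OpenCV 4.12 (cv2) and the standard library are available. Lean on these libraries where they do the work, as an engineer would, in place of code of your own. Each camera call takes 0.05 s, during which the arm holds its last target.

### The job

Pack the sampling caddy: stand the smaller of the two jars upright in the round cup, lay the roll of label tape flat in the square pocket, stand the bench timer upright in the wide oblong pocket, and lay the short marker in the narrow trough. The larger jar and the long pen do not belong in the caddy: leave them where they are. Let go of everything and leave it at rest.

Things in the scene. Friction and masses are not known exactly. Their poses are not given: they have to be found in the camera images.
- small_jar_center (a point): The smaller of two amber glass jars with white lid: upright cylinder 46 mm in diameter, 62 mm high. The point is its centre, 31 mm above its underside; z is its axis, up. It goes in the round cup. Take it by the upper half, so that the fingers stay above the cup wall.
- label_tape_center (a point): Roll of buff label tape lying flat, ring 52 mm outer diameter, about 26 mm hole, 18 mm high. The point is its centre, 9 mm above its underside; z up. It goes in the square pocket.
- bench_timer_center (a point): White bench timer with a small grey display, standing on the worktop left of the caddy (another far to the right is not meant): 64 mm wide along its y, 37 mm deep along x (it leans a little), 60 mm high, flat upright sides at both ends of y. The point is the centre of these extents, 30 mm above its underside; z up. It goes in the wide oblong pocket, either way round.
- short_marker_center (a point): Short marker, white with a black cap and red end, lying flat: 66 mm long along its y, 12 mm wide and 12 mm high. The point is its centre, 6 mm above its underside; z up. It does not roll. It goes in the narrow trough, either way round.
- large_jar_center (a point): LOOK-ALIKE that stays where it is: the larger amber jar with white lid, 62 mm in diameter, 74 mm high; loose. The point is its centre, 37 mm above its underside.
- long_pen_center (a point): LOOK-ALIKE that stays where it is: blue ball pen lying on the worktop just right of the caddy, 139 mm long along its y, 10 mm wide, 12 mm high; loose. The point is its centre.
- jar_cup_floor (a point): One of four fixed white 92 x 92 mm inserts with grey lips in the steel caddy (200 mm square, rim 12 mm high). It bears the round cup for the small jar: inner diameter 66 mm, wall 3 mm thick and 10 mm high above the floor. Point: centre of its floor, 7 mm above the worktop; z up, x, y along the sides.
- tape_pocket_floor (a point): One of four fixed white 92 x 92 mm inserts with grey lips in the steel caddy (200 mm square, rim 12 mm high). It bears the square pocket for the tape: inside 70 x 70 mm, with L-shaped corner lips 3 mm thick and 8 mm high; the middle 40 mm of each side is open for fingers. Point: centre of its floor, 7 mm above the worktop; z up, x, y along the sides.
- timer_pocket_floor (a point): One of four fixed white 92 x 92 mm inserts with grey lips in the steel caddy (200 mm square, rim 12 mm high). It bears the wide oblong pocket for the timer: inside 57 mm along its x, 84 mm along its y, with L-shaped corner lips 3 mm thick and 8 mm high; the middle 52 mm of the long sides and 33 mm of the short sides are open for fingers. Point: centre of its floor, 7 mm above the worktop; z up, x, y along the sides.
- marker_trough_floor (a point): One of four fixed white 92 x 92 mm inserts with grey lips in the steel caddy (200 mm square, rim 12 mm high). It bears the narrow trough for the marker: inside 30 mm along its x, 84 mm along its y, with L-shaped corner lips 3 mm thick and 8 mm high; the middle 44 mm of the long sides is open for fingers. Point: centre of its floor, 7 mm above the worktop; z up, x, y along the sides.
There are look-alikes about, which are no part of the job. What is shaped like the part that bears small_jar_center but purple or red is not meant.

How it is judged:
By the outcome, as a careful person would: the job done as asked, in the order asked, and still so for the second after the job is handed in, with the robot touching nothing.
It also fails if it takes over 102 s, if anything falls off the work surface, if the arm or the gripper's body presses on something with over 40 N, if the wrist force passes 120 N, or if a joint passes its speed limit or range.

## Working session

There is one attempt and no reset: what is moved stays moved. The work goes in short steps, Python scripts to look and compute and a tool call to move; the robot and the scene stay as the last step left them, time stands still between calls to the robot, and variables do not carry over. Pictures are saved under pics/ and viewed, and the job is handed in when it is done.

Besides the shell and the picture viewer there is one more tool, called by a JSON object that holds its "op" and its "data". jog_arm: Moves the arm, as the interface text tells. Its arguments: {"type":"object","properties":{"commands":{"type":"array","items":{"type":"array","items":{"type":"number"}}},"gripper":{"type":"number"},"newtons":{"type":"number"}},"required":["commands"]}

```bash
mkdir -p pics; ls
python3 - <<'E'
from workcell import observe, grab_frame, camera_info, bot, nets
import cv2
s=observe(); print({k:s[k] for k in('clock','position','tool_rot','force','grip_width')}, bot.tip_extent)
for c in('scene','top','wrist'):
    cv2.imwrite(f'pics/{c}0.png',grab_frame(c)[:,:,::-1]); print(c,camera_info(c))
E
```

```text
pics
{'clock': 0.0, 'position': array([ 0.16283835, -0.60307144,  0.24172321]), 'tool_rot': array([-1.50970901,  1.56962099,  1.89559204]), 'force': array([-0.00315334,  0.4311785 , -0.13996394]), 'grip_width': 0.08554157906911529} 0.011
scene {'fov_y': 42.89168907291718, 'cx': 331.17885554228207, 'cy': 198.22813874089175, 'R': array([[-0.56401179, -0.82552659, -0.0199135 ],
       [-0.53932037,  0.38651867, -0.74815564],
       [ 0.62531931, -0.41122884, -0.66322439]]), 't': array([0.15699064, 0.4225429 , 1.2196908 ])}
top {'fov_y': 42.11535792860181, 'cx': 318.22534121801914, 'cy': 200.58504991299117, 'R': array([[-0.01397276, -0.99988186,  0.00640532],
       [-0.98761037,  0.01279934, -0.15640312],
       [ 0.15630266, -0.00851135, -0.98767253]]), 't': array([-0.17081601,  0.60005428,  1.2341668 ])}
wrist {'fov_y': 69.54620817200988, 'cx': 313.5191616597303, 'cy': 197.4529802633577, 'tool_from_camera': array([[-3.37286288e-05, -2.90822330e-01,  9.56777075e-01,
        -1.31775711e-01],
       [ 9.99999675e-01, -7.80349461e-04, -2.01942998e-04,
         1.04399657e-03],
       [ 8.05350008e-04,  9.56776757e-01,  2.90822262e-01,
        -7.50115922e-02],
       [ 0.00000000e+00,  0.00000000e+00,  0.00000000e+00,
         1.00000000e+00]])}
```

View pics/top0.png

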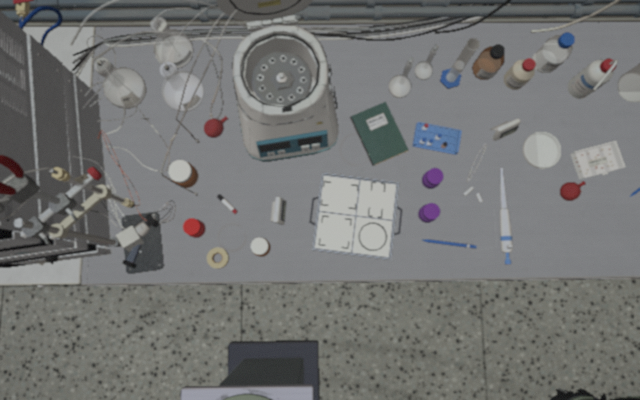

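View pics/scene0.png

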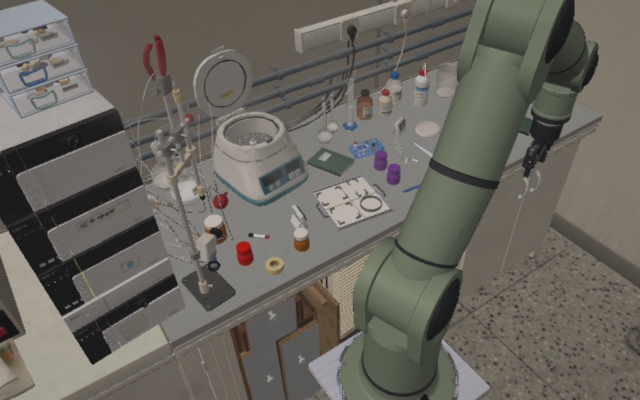

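```bash
cat > h.py <<'E'
from workcell import observe, grab_frame, camera_info, bot, nets
import numpy as np, cv2
from scipy.spatial.transform import Rotation as Ro
def cam(name):
    c=camera_info(name); f=200/np.tan(np.radians(c['fov_y']/2))
    if 'R' in c: R,t=c['R'],c['t']; C=-R.T@t; Rw=R.T
    else:
        s=observe(); T=c['tool_from_camera']; Rt=Ro.from_euler('xyz',s['tool_rot']).as_matrix()
        Rw=Rt@T[:3,:3]; C=Rt@T[:3,3]+s['position']
    return f,c['cx'],c['cy'],Rw,C
def px2w(cm,uv,z):
    f,cx,cy,Rw,C=cm; d=Rw@np.array([(uv[0]-cx)/f,(uv[1]-cy)/f,1.]); return C+d*(z-C[2])/d[2]
def w2px(cm,X):
    f,cx,cy,Rw,C=cm; p=Rw.T@(np.asarray(X)-C); return np.array([f*p[0]/p[2]+cx,f*p[1]/p[2]+cy])
E
python3 - <<'E'
from h import *
im=cv2.imread('pics/top0.png')[150:280,160:410]
cv2.imwrite('pics/topc.png',cv2.resize(im,None,fx=3.2,fy=3.2,interpolation=cv2.INTER_CUBIC))
cm=cam('top')
H=dict(small_jar_center=.031,label_tape_center=.009,bench_timer_center=.03,short_marker_center=.006,large_jar_center=.037,long_pen_center=.006,jar_cup_floor=.007,tape_pocket_floor=.007,timer_pocket_floor=.007,marker_trough_floor=.007)
for n,z in H.items():
    for r in nets.pinpoint('top',n)[:3]: print(n,round(r['p'],2),np.round(r['location'],1),np.round(px2w(cm,r['location'],z),4))
print(observe()['clock'])
E
```

```text
small_jar_center 0.66 [197.  227.7] [0.5363 0.1221 0.031 ]
small_jar_center 0.65 [261.5 245.3] [ 0.4906 -0.0376  0.031 ]
small_jar_center 0.65 [433.1 177.9] [ 0.6545 -0.4695  0.031 ]
label_tape_center 0.88 [217.4 261.1] [0.4543 0.0744 0.009 ]
bench_timer_center 0.72 [282.1 212.2] [ 0.5724 -0.0886  0.03  ]
bench_timer_center 0.66 [338.1 198.5] [ 0.6052 -0.2289  0.03  ]
bench_timer_center 0.31 [215.8 260.6] [0.4546 0.0744 0.03  ]
short_marker_center 0.59 [225.5 199.1] [0.6112 0.0569 0.006 ]
large_jar_center 0.65 [181.8 174.2] [0.6707 0.1618 0.037 ]
long_pen_center 0.51 [446.9 244.2] [ 0.4888 -0.5019  0.006 ]
jar_cup_floor 0.7 [372.3 236.6] [ 0.5105 -0.3143  0.007 ]
tape_pocket_floor 0.85 [334.  229.6] [ 0.5295 -0.218   0.007 ]
timer_pocket_floor 0.73 [337.7 196.5] [ 0.6141 -0.2291  0.007 ]
marker_trough_floor 0.96 [374.7 196.7] [ 0.6123 -0.3235  0.007 ]
0.65
```

View pics/topc.png

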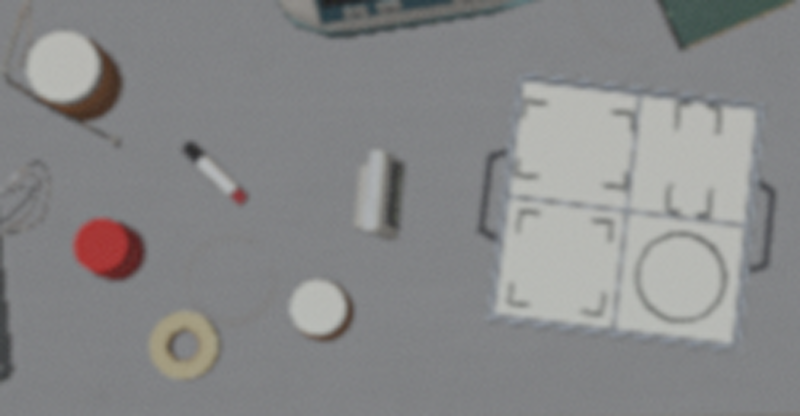

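```bash
cat >> h.py <<'E'
def pose():
    s=observe(); return s['position'],Ro.from_euler('xyz',s['tool_rot']).as_matrix()
def jawR(a): # tool down, jaw (tool y) along angle a
    c,s=np.cos(a),np.sin(a); return np.array([[0,c,s],[0,s,-c],[-1,0,0.]])
def go(p,a=None):
    P,R=pose()
    tr=np.zeros(3)
    ang=np.arctan2(R[1,1],R[0,1])
    if a is not None:
        d=(a-ang+np.pi/2)%np.pi-np.pi/2
        print('jaw now %.3f turn(x) %.3f ; exact rotvec'%(ang,d), np.round(Ro.from_matrix(R.T@jawR(ang+d)).as_rotvec(),4))
        R2=jawR(ang+d)
    else: R2=R; print('jaw',round(ang,3),'level err',np.round(Ro.from_matrix(R.T@jawR(ang)).as_rotvec(),4))
    d=np.asarray(p)-P
    print('pos',np.round(P,4),'shift mm: in present axes',np.round(R.T@d*1000,1),'| after turn',np.round(R2.T@d*1000,1), 'q7',np.round(observe()['qpos'][[4,6]],2),'t',observe()['clock'])
E
python3 - <<'E'
from h import *
P,R=pose(); print(np.round(R,3))
go([0.50,-0.1,0.40],np.pi/2); go([0.50,-0.1,0.40],0)
E
```

```text
[[ 0.     0.261 -0.965]
 [-0.    -0.965 -0.261]
 [-1.     0.     0.   ]]
jaw now -1.307 turn(x) -0.264 ; exact rotvec [ 0.2638 -0.     -0.    ]
pos [ 0.163  -0.6034  0.2423] shift mm: in present axes [-157.7 -398.1 -456.6] | after turn [-157.7 -503.4 -337. ] q7 [ 0.02 -0.11] t 0.65
jaw now -1.307 turn(x) 1.307 ; exact rotvec [-1.307  0.    -0.   ]
pos [ 0.163  -0.6034  0.2423] shift mm: in present axes [-157.7 -398.1 -456.6] | after turn [-157.7  337.  -503.4] q7 [ 0.02 -0.11] t 0.65
```

{"op": "jog_arm", "data": {"commands": [[-30, 0, 0, 0.09, 0, 0], [-30, 0, 0, 0.09, 0, 0], [-30, 0, 0, 0.085, 0, 0], [-10, -36, -24, 0, 0, 0], [-10, -36, -24, 0, 0, 0], [-10, -36, -24, 0, 0, 0], [-10, -36, -24, 0, 0, 0], [-10, -36, -24, 0, 0, 0], [-10, -36, -24, 0, 0, 0], [-10, -36, -24, 0, 0, 0], [-10, -36, -24, 0, 0, 0], [0, -36, -24, 0, 0, 0], [0, -36, -24, 0, 0, 0], [0, -36, -24, 0, 0, 0], [0, -36, -24, 0, 0, 0], [0, -36, -24, 0, 0, 0], [0, -36, -24, 0, 0, 0]], "gripper": 0, "newtons": 40}}

```text
clock: 2.35
position: [0.5141, -0.088, 0.421]
tool_rot: [2.547, 1.565, -0.617]
force: [0.4, -1.2, -0.5]
grip_width: 0.085
```

```bash
cat >> h.py <<'E'
H=dict(small_jar_center=.031,label_tape_center=.009,bench_timer_center=.03,short_marker_center=.006,large_jar_center=.037,long_pen_center=.006,jar_cup_floor=.007,tape_pocket_floor=.007,timer_pocket_floor=.007,marker_trough_floor=.007)
E
python3 - <<'E'
from h import *
cm=cam('wrist'); cv2.imwrite('pics/w1.png',grab_frame('wrist')[:,:,::-1])
for n in ['small_jar_center','label_tape_center','bench_timer_center','short_marker_center','jar_cup_floor','tape_pocket_floor','timer_pocket_floor','marker_trough_floor']:
    for r in nets.pinpoint('wrist',n)[:3]: print(n,round(r['p'],2),np.round(r['location'],1),np.round(px2w(cm,r['location'],H[n]),4))
go([.5,0,.4])
E
```

```text
small_jar_center 0.86 [520.3 117.4] [ 0.5703 -0.4533  0.031 ]
small_jar_center 0.81 [192.  146.9] [0.5328 0.1278 0.031 ]
small_jar_center 0.69 [537.9  62.7] [ 0.6577 -0.4667  0.031 ]
label_tape_center 0.58 [229.6 181.6] [0.4622 0.0738 0.009 ]
bench_timer_center 0.65 [305.6 120.8] [ 0.5733 -0.0774  0.03  ]
short_marker_center 0.74 [234.5 105.7] [0.6019 0.0509 0.006 ]
jar_cup_floor 0.86 [432.9 148.8] [ 0.5159 -0.3153  0.007 ]
tape_pocket_floor 0.76 [382.9 143.8] [ 0.5275 -0.2205  0.007 ]
timer_pocket_floor 0.76 [390.4  90.8] [ 0.6207 -0.2296  0.007 ]
marker_trough_floor 0.81 [444.   99.6] [ 0.6036 -0.3269  0.007 ]
jaw -1.595 level err [ 0.     -0.0044 -0.0035]
pos [ 0.5131 -0.0906  0.4209] shift mm: in present axes [ 20.5 -90.3  15.3] | after turn [ 20.5 -90.3  15.3] q7 [ 0.08 -1.61] t 2.8
```

View pics/w1.png

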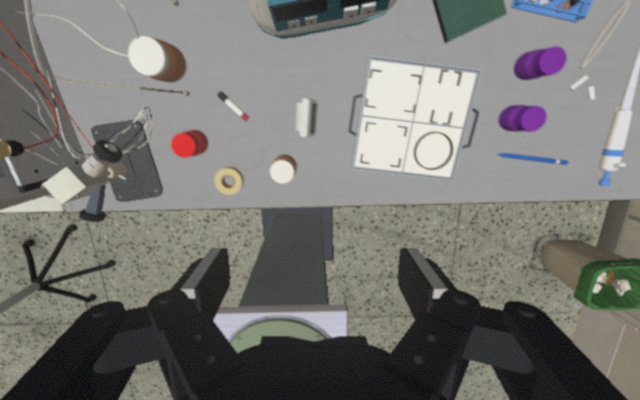

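```bash
cat >> h.py <<'E'
def rect(img,cm,x0,x1,y0,y1,z,s=2): # s px per mm; image right=-y, up=+x
    W=int((y1-y0)*1000*s);Hh=int((x1-x0)*1000*s)
    wp=[(x1,y1),(x1,y0),(x0,y0),(x0,y1)]
    src=np.float32([w2px(cm,(x,y,z)) for x,y in wp]); dst=np.float32([(0,0),(W,0),(W,Hh),(0,Hh)])
    return cv2.warpPerspective(img,cv2.getPerspectiveTransform(src,dst),(W,Hh),flags=cv2.INTER_CUBIC)
E
python3 - <<'E'
from h import *
for n,f in(('top','top0'),('wrist','w1')):
    cm=cam(n); im=cv2.imread(f'pics/{f}.png')
    r=rect(im,cm,.42,.70,-.42,-.12,.012)
    g=cv2.cvtColor(r,cv2.COLOR_BGR2GRAY); m=(g>165).astype(np.uint8)
    m=cv2.morphologyEx(m,cv2.MORPH_CLOSE,np.ones((25,25)))
    c=max(cv2.findContours(m,0,2)[0],key=cv2.contourArea); q=cv2.minAreaRect(c)
    b=cv2.boxPoints(q); w=np.c_[.70-b[:,1]/2000,-.12-b[:,0]/2000]
    print(n,'centre',np.round(w.mean(0),4),'size mm',np.array(q[1])/2,'ang',q[2])
    cv2.polylines(r,[b.astype(int)],True,(0,0,255),1)
    cv2.imwrite(f'pics/rect_{n}.png',r)
E
```

```text
top centre [ 0.5641 -0.2726] size mm [186.30308533 185.65937805] ang 7.969610214233398
wrist centre [ 0.5662 -0.2729] size mm [191.83157349 199.66415405] ang 7.978123664855957
```

View pics/rect_wrist.png

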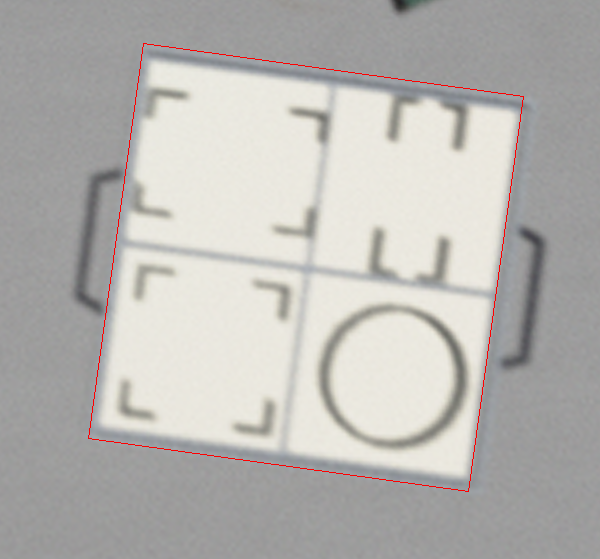

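View pics/rect_top.png

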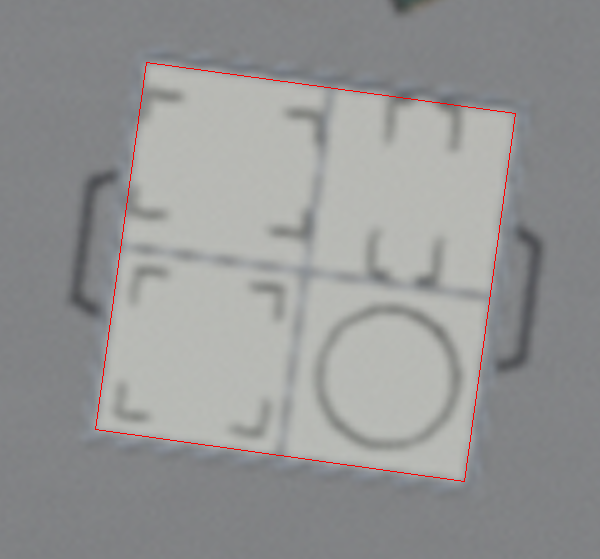

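Run:
```python
from h import *
T=[('jar',.062,.49,-.04),('tape',.018,.457,.074),('timer',.060,.573,-.083),('marker',.012,.606,.054)]
rows=[]
for n,f in(('top','top0'),('wrist','w1')):
    cm=cam(n); im=cv2.imread(f'pics/{f}.png'); row=[]
    for nm,z,x,y in T:
        r=rect(im,cm,x-.05,x+.05,y-.05,y+.05,z,2)
        for k in range(0,200,20): cv2.line(r,(k,0),(k,3),(0,0,255),1);cv2.line(r,(0,k),(3,k),(0,0,255),1)
        cv2.line(r,(100,90),(100,110),(0,255,0),1);cv2.line(r,(90,100),(110,100),(0,255,0),1)
        row.append(r)
    rows.append(np.hstack(row))
cv2.imwrite('pics/obj.png',np.vstack(rows))
```

```text
Traceback (most recent call last):
ValueError: all the input array dimensions except for the concatenation axis must match exactly, but along dimension 0, the array at index 0 has size 200 and the array at index 1 has size 199
```

```bash
sed -i 's/W=int((y1-y0)\*1000\*s);Hh=int((x1-x0)\*1000\*s)/W=round((y1-y0)*1000*s);Hh=round((x1-x0)*1000*s)/' h.py
python3 - <<'E'
from h import *
T=[('jar',.062,.49,-.04),('tape',.018,.457,.074),('timer',.060,.573,-.083),('marker',.012,.606,.054)]
rows=[]
for n,f in(('top','top0'),('wrist','w1')):
    cm=cam(n); im=cv2.imread(f'pics/{f}.png'); row=[]
    for nm,z,x,y in T:
        r=rect(im,cm,x-.05,x+.05,y-.05,y+.05,z,2)
        for k in range(0,200,20): cv2.line(r,(k,0),(k,3),(0,0,255),1);cv2.line(r,(0,k),(3,k),(0,0,255),1)
        cv2.line(r,(100,90),(100,110),(0,255,0),1);cv2.line(r,(90,100),(110,100),(0,255,0),1)
        row.append(r)
    rows.append(np.hstack(row))
cv2.imwrite('pics/obj.png',np.vstack(rows))
E
```

```text
(no output)
```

View pics/obj.png

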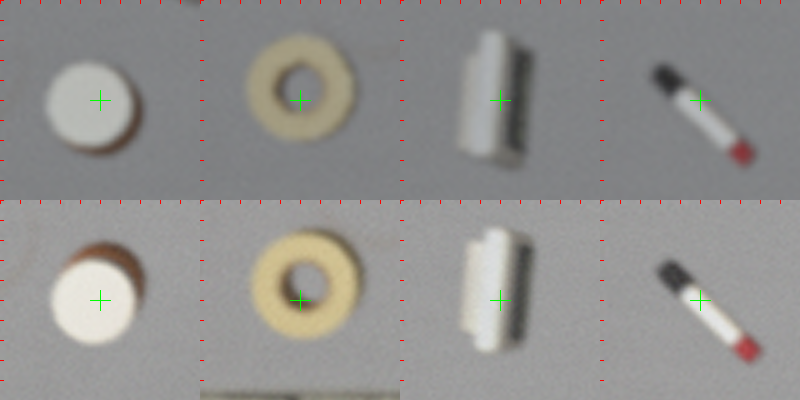

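{"op": "jog_arm", "data": {"commands": [[40, -9, 4, 0, 0.0, 0], [40, -9, 4, 0, 0, 0], [40, -9, 4, 0, 0, 0], [40, -9, 4, 0, 0, 0], [40, -9, 4, 0, 0, 0], [40, -9, 4, 0, 0, 0], [40, 0, 2, 0, 0, 0], [20, 0, 0, 0, 0, 0], [0, 0, 0, 0, 0, 0]]}}

```text
clock: 3.7
position: [0.4894, -0.0419, 0.1133]
tool_rot: [2.761, 1.557, -0.416]
force: [0.2, -0.3, -0.0]
grip_width: 0.0848
```

Run:
```python
from h import *
go([.488,-.036,.042],-np.pi/2); print(bot.tip_extent)
cm=cam('wrist');im=grab_frame('wrist')[:,:,::-1].copy()
c=w2px(cm,[.488,-.036,.062])
cv2.circle(im,tuple(c.astype(int)),3,(0,255,0),-1)
cv2.imwrite('pics/w2.png',im)
```

```text
jaw now -1.606 turn(x) 0.035 ; exact rotvec [-0.0352 -0.0128 -0.0054]
pos [ 0.4894 -0.0419  0.1133] shift mm: in present axes [71.2 -6.2  2.5] | after turn [71.3 -5.9  1.4] q7 [ 0.28 -1.91] t 3.7
0.011
```

View pics/w2.png

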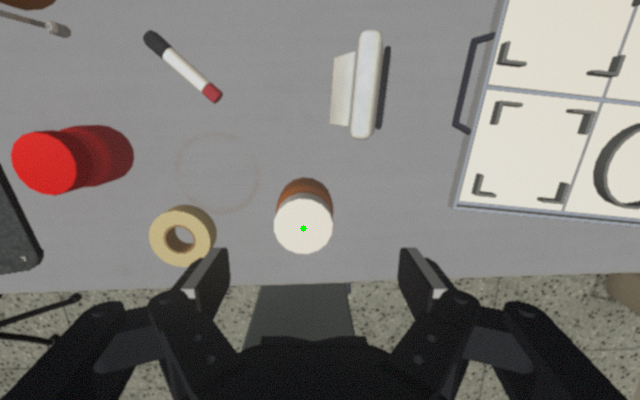

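{"op": "jog_arm", "data": {"commands": [[10, -6, 1.5, -0.035, -0.013, -0.005], [30, 0, 0, 0, 0, 0], [31, 0, 0, 0, 0, 0], [0, 0, 0, 0, 0, 0]]}}

```text
clock: 4.15
position: [0.4928, -0.0362, 0.0459]
tool_rot: [3.117, 1.562, -0.02]
force: [-0.4, -0.3, -0.3]
grip_width: 0.0855
```

{"op": "jog_arm", "data": {"commands": [[0, 0, 0, 0, 0, 0], [0, 0, 0, 0, 0, 0], [0, 0, 0, 0, 0, 0], [0, 0, 0, 0, 0, 0], [0, 0, 0, 0, 0, 0], [0, 0, 0, 0, 0, 0]], "gripper": 255, "newtons": 40}}

```text
clock: 4.75
position: [0.4957, -0.0364, 0.0518]
tool_rot: [3.11, 1.556, -0.026]
force: [-0.3, 0.2, -1.2]
grip_width: 0.0406
```

Run:
```python
from h import *
im=grab_frame('wrist')[:,:,::-1].copy()
cv2.imwrite('pics/w3.png',im)
go([.511,-.315,.1],-np.pi/2); s=observe();print(bot.tip_extent,s['grip_width'],s['force'],s['qd'])
```

```text
jaw now -1.566 turn(x) -0.005 ; exact rotvec [ 0.0051 -0.015  -0.0004]
pos [ 0.4957 -0.0364  0.0517] shift mm: in present axes [-47.9 278.7 -14.6] | after turn [-48.3 278.6 -15.3] q7 [ 0.35 -1.94] t 4.8
0.011 0.040218387075951614 [ 0.21277247 -0.59751888 -0.48592611] [-0.00322416  0.00661453  0.00129849  0.00030812  0.00159416 -0.00218182
 -0.00075794]
```

View pics/w3.png

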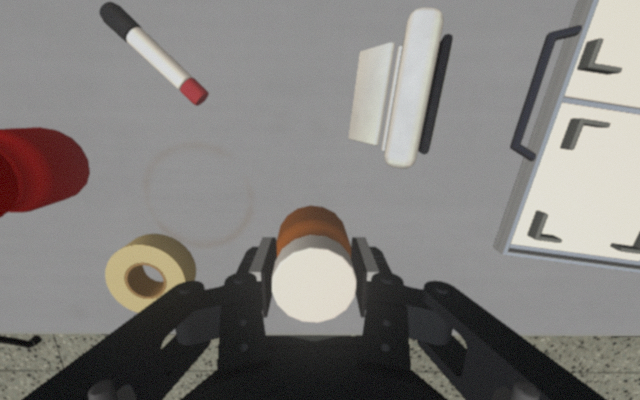

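{"op": "jog_arm", "data": {"commands": [[0, 0, 0, 0, 0, 0], [1, 0, 1, 0, 0, 0], [3, 0, 3, 0, -0.015, 0], [6, 0, 5, 0, 0, 0], [4, 0, 1, 0, 0, 0]], "gripper": 60}}

```text
clock: 5.3
position: [0.4851, -0.0364, 0.0369]
tool_rot: [0.396, 1.57, -2.74]
force: [-0.2, 0.2, -0.1]
grip_width: 0.0654
```

{"op": "jog_arm", "data": {"commands": [[0, 0, -2, 0, 0, 0], [0, 0, 0, 0, 0, 0], [0, 0, 0, 0, 0, 0], [0, 0, 0, 0, 0, 0], [0, 0, 0, 0, 0, 0]], "gripper": 255}}

```text
clock: 5.8
position: [0.4871, -0.0363, 0.0367]
tool_rot: [0.477, 1.569, -2.66]
force: [1.0, -1.0, -0.6]
grip_width: 0.0432
```

Run:
```python
from h import *
go([.511,-.315,.13],-np.pi/2); s=observe();print(s['grip_width'])
```

```text
jaw now -1.565 turn(x) -0.005 ; exact rotvec [ 0.0054  0.0017 -0.0009]
pos [ 0.4871 -0.0363  0.0367] shift mm: in present axes [-93.1 278.9 -22.2] | after turn [-93.3 278.7 -23.9] q7 [ 0.36 -1.95] t 5.8
0.04324948892346034
```

{"op": "jog_arm", "data": {"commands": [[-30, 0, 0, 0, 0, 0], [-30, 0, 0, 0, 0, 0], [-20, 20, 0, 0, 0, 0], [0, 40, -4, 0, 0, 0], [0, 40, -4, 0, 0, 0], [0, 40, -4, 0, 0, 0], [0, 40, -4, 0, 0, 0], [0, 40, -4, 0, 0, 0], [0, 30, -4, 0, 0, 0], [0, 20, 0, 0, 0, 0], [0, 8, 0, 0, 0, 0], [0, 0, 0, 0, 0, 0]]}}

```text
clock: 7.0
position: [0.5145, -0.3244, 0.1194]
tool_rot: [0.688, 1.57, -2.445]
force: [0.2, 0.7, -1.3]
grip_width: 0.0429
```

Run:
```python
from h import *
go([.511,-.315,.046],-np.pi/2); s=observe();print(s['grip_width'],s['force'])
cm=cam('wrist');im=grab_frame('wrist')[:,:,::-1].copy()
for a in np.linspace(0,6.28,60):
    c=w2px(cm,[.511+.036*np.cos(a),-.315+.036*np.sin(a),.017]);cv2.circle(im,tuple(c.astype(int)),1,(0,255,0),-1)
cv2.imwrite('pics/w4.png',im)
```

```text
jaw now -1.562 turn(x) -0.009 ; exact rotvec [ 0.0089  0.0009 -0.0007]
pos [ 0.5145 -0.3244  0.1194] shift mm: in present axes [73.4 -9.4  3.3] | after turn [73.4 -9.4  3.5] q7 [ 0.28 -1.33] t 7.0
0.04286961382231501 [ 0.22436052  0.67627869 -1.31185516]
```

View pics/w4.png

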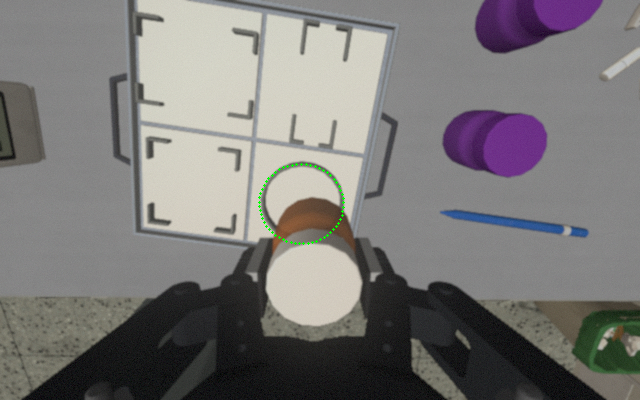

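{"op": "jog_arm", "data": {"commands": [[10, -9, 3, 0, 0, 0], [25, 0, 0, 0, 0, 0], [20, 0, 0, 0, 0, 0], [10, 0, 0, 0, 0, 0], [5, 0, 0, 0, 0, 0], [2, 0, 0, 0, 0, 0]]}}

```text
clock: 7.65
position: [0.5123, -0.3046, 0.0445]
tool_rot: [-1.703, 1.569, 1.457]
force: [-1.3, -6.9, 2.4]
grip_width: 0.0431
```

Run:
```python
from h import *
go([.511,-.315,.0437],-np.pi/2); s=observe();print(s['grip_width'],s['force'])
```

```text
jaw now -1.552 turn(x) -0.019 ; exact rotvec [ 0.0186 -0.0002  0.0017]
pos [ 0.5123 -0.3046  0.0445] shift mm: in present axes [ 0.8 10.4  1.5] | after turn [ 0.8 10.4  1.3] q7 [ 0.33 -1.4 ] t 7.65
0.04312864778106592 [-1.27702046 -6.91004394  2.43178668]
```

{"op": "jog_arm", "data": {"commands": [[-2, 4, 1, 0.018, 0, 0], [0, 3, 0, 0, 0, 0], [0, 0, 0, 0, 0, 0]]}}

```text
clock: 7.95
position: [0.512, -0.3116, 0.0479]
tool_rot: [-2.442, 1.569, 0.699]
force: [0.7, 0.4, -0.8]
grip_width: 0.0433
```

Run:
```python
from h import *
go([.511,-.315,.0437],-np.pi/2); s=observe();print(s['grip_width'],s['force'])
```

```text
jaw now -1.571 turn(x) 0.000 ; exact rotvec [-0.0003 -0.0015  0.0013]
pos [ 0.512  -0.3116  0.0479] shift mm: in present axes [4.2 3.4 1. ] | after turn [4.2 3.4 1. ] q7 [ 0.32 -1.4 ] t 7.95
0.043288785200033306 [ 0.73585304  0.3913235  -0.84874352]
```

Good; free of the wall. Lower, release and rise.

{"op": "jog_arm", "data": {"commands": [[2, 2, 0, 0, 0, 0], [2, 0, 0, 0, 0, 0], [0, 0, 0, 0, 0, 0]]}}

```text
clock: 8.25
position: [0.5123, -0.314, 0.0443]
tool_rot: [-2.784, 1.568, 0.357]
force: [-0.8, 0.6, -1.7]
grip_width: 0.0429
```

{"op": "jog_arm", "data": {"commands": [[0, 0, 0, 0, 0, 0], [0, 0, 0, 0, 0, 0], [0, 0, 0, 0, 0, 0], [0, 0, 0, 0, 0, 0], [-20, 0, 0, 0, 0, 0], [-40, 0, 0, 0, 0, 0], [-40, 0, 0, 0, 0, 0], [-10, 0, 0, 0, 0, 0], [0, 0, 0, 0, 0, 0]], "gripper": 0}}

```text
clock: 9.15
position: [0.5117, -0.3133, 0.1574]
tool_rot: [-2.028, 1.568, 1.114]
force: [-0.5, -0.6, -0.7]
grip_width: 0.0853
```

Run:
```python
from h import *
go([.464,.0725,.11],0); s=observe();print(s['grip_width'],s['force'])
im=grab_frame('wrist')[:,:,::-1].copy()
cv2.imwrite('pics/w5.png',im)
```

```text
jaw now -1.570 turn(x) 1.570 ; exact rotvec [-1.5705e+00 -2.7000e-03  9.0000e-04]
pos [ 0.5117 -0.3133  0.1574] shift mm: in present axes [  48.2 -385.7   47.6] | after turn [  47.4  -47.7 -385.8] q7 [ 0.25 -1.34] t 9.15
0.08525307427984068 [-0.47872572 -0.56987546 -0.68817002]
```

View pics/w5.png

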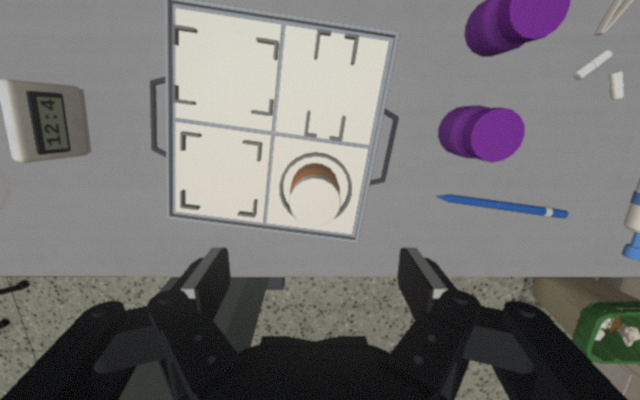

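Run:
```python
from h import *
c=camera_info('wrist');T=np.linalg.inv(c['tool_from_camera']);f=200/np.tan(np.radians(c['fov_y']/2))
for yy in(-.0201,-.0425):
  for x in(-.02,-.008,0,.011,.024):
    o=[]
    for z in(-.011,.011):
        p=T@[x,yy,z,1]; o.append(np.round([f*p[0]/p[2]+c['cx'],f*p[1]/p[2]+c['cy']]))
    print(yy,x,o)
im=cv2.imread('pics/w3.png')[210:340,210:420];cv2.imwrite('pics/a.png',cv2.resize(im,None,fx=3.5,fy=3.5,interpolation=2))
im=cv2.imread('pics/w5.png')[210:400,150:470];cv2.imwrite('pics/b.png',cv2.resize(im,None,fx=2.5,fy=2.5,interpolation=2))
```

```text
-0.0201 -0.02 [array([266., 264.]), array([268., 307.])]
-0.0201 -0.008 [array([270., 251.]), array([272., 291.])]
-0.0201 0 [array([272., 244.]), array([274., 282.])]
-0.0201 0.011 [array([275., 234.]), array([276., 271.])]
-0.0201 0.024 [array([278., 225.]), array([279., 259.])]
-0.0425 -0.02 [array([214., 264.]), array([219., 307.])]
-0.0425 -0.008 [array([223., 251.]), array([227., 291.])]
-0.0425 0 [array([227., 244.]), array([231., 282.])]
-0.0425 0.011 [array([233., 235.]), array([237., 271.])]
-0.0425 0.024 [array([239., 225.]), array([242., 259.])]
```

View pics/a.png

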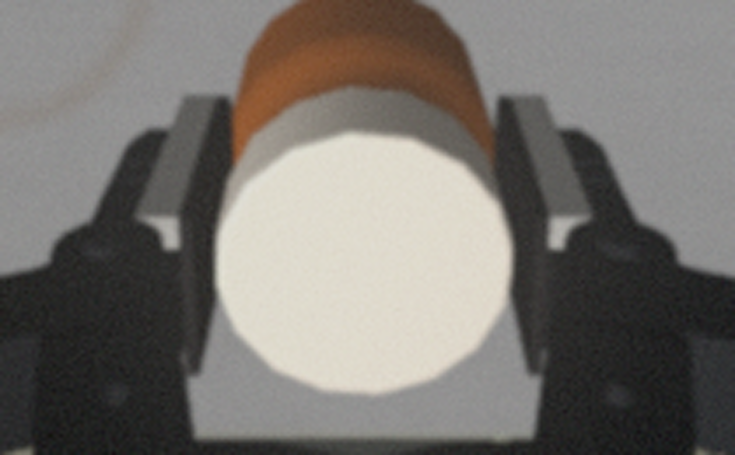

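View pics/b.png

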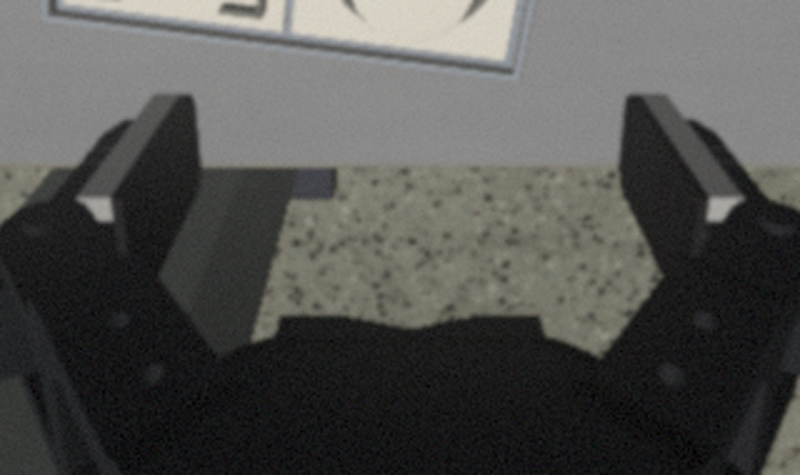

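{"op": "jog_arm", "data": {"commands": [[0, -10, 0, 0.07, 0, 0], [0, -10, 0, 0.069, 0, 0], [0, -45, 13, 0, 0, 0], [0, -45, 13, 0, 0, 0], [0, -45, 13, 0, 0, 0], [0, -45, 13, 0, 0, 0], [10, -45, 13, 0, 0, 0], [10, -45, 13, 0, 0, 0], [10, -40, 10, 0, 0, 0], [10, -25, 10, 0, 0, 0], [7, -5, 0, 0, 0, 0], [0, 0, 0, 0, 0, 0], [0, 0, 0, 0, 0, 0]], "gripper": 50}}

```text
clock: 10.5
position: [0.4541, 0.0703, 0.0939]
tool_rot: [-0.153, 1.551, 2.843]
force: [-0.3, -1.1, -0.1]
grip_width: 0.0683
```

Run:
```python
from h import *
go([.464,.0725,.008],-1.71); s=observe();print(s['grip_width'],s['force'])
cm=cam('wrist');im=grab_frame('wrist')[:,:,::-1].copy()
for a in np.linspace(0,6.28,60):
    c=w2px(cm,[.464+.026*np.cos(a),.0725+.026*np.sin(a),.018]);cv2.circle(im,tuple(c.astype(int)),1,(0,255,0),-1)
cv2.imwrite('pics/w6.png',im)
```

```text
jaw now -1.717 turn(x) 0.007 ; exact rotvec [-0.0069  0.0194  0.0031]
pos [0.4541 0.0703 0.0939] shift mm: in present axes [ 85.7  -3.4 -11.2] | after turn [85.9 -3.6 -9.5] q7 [ 0.28 -2.27] t 10.5
0.06828110588779936 [-0.27927285 -1.08537613 -0.11276207]
```

View pics/w6.png

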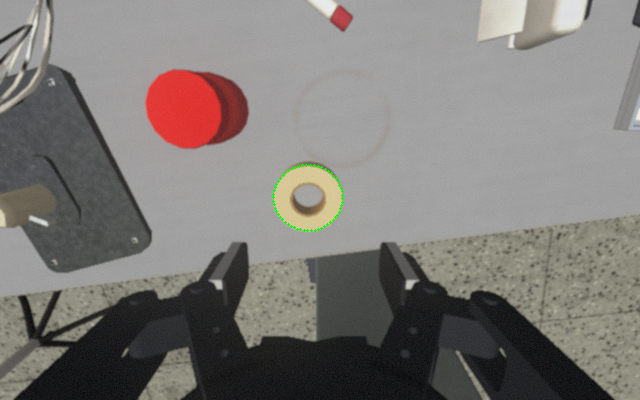

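{"op": "jog_arm", "data": {"commands": [[0, -3, -10, -0.007, 0.019, 0.003], [25, 0, 0, 0, 0, 0], [25, 0, 0, 0, 0, 0], [15, 0, 0, 0, 0, 0], [8, 0, 0, 0, 0, 0], [0, 0, 0, 0, 0, 0]]}}

```text
clock: 11.15
position: [0.4713, 0.0664, 0.0202]
tool_rot: [-3.129, 1.56, -0.134]
force: [0.6, -0.2, 0.4]
grip_width: 0.0689
```

Run:
```python
from h import *
go([.464,.0725,.008],-1.71); s=observe();print(s['grip_width'],s['force'])
```

```text
jaw now -1.718 turn(x) 0.008 ; exact rotvec [-0.0079 -0.0111  0.0001]
pos [0.4713 0.0664 0.0202] shift mm: in present axes [12.1 -5.   8.3] | after turn [12.2 -5.1  8.1] q7 [ 0.38 -2.35] t 11.15
0.06891173893168666 [ 0.59719092 -0.16377415  0.41436676]
```

{"op": "jog_arm", "data": {"commands": [[5, -5, 7, -0.008, -0.01, 0], [5, 0, 0, 0, 0, 0], [2, 0, 0, 0, 0, 0], [0, 0, 0, 0, 0, 0]]}}

```text
clock: 11.55
position: [0.4663, 0.0727, 0.0091]
tool_rot: [-2.839, 1.567, 0.164]
force: [-0.0, -0.0, 0.2]
grip_width: 0.0688
```

Run:
```python
from h import *
go([.464,.0725,.008],-1.71); s=observe();print(s['grip_width'],s['force'])
```

```text
jaw now -1.710 turn(x) -0.000 ; exact rotvec [ 0.0001 -0.0034  0.0011]
pos [0.4663 0.0727 0.0091] shift mm: in present axes [1.1 0.5 2.2] | after turn [1.1 0.5 2.2] q7 [ 0.39 -2.36] t 11.55
0.06880600122673897 [-0.00458258 -0.0458934   0.18885267]
```

{"op": "jog_arm", "data": {"commands": [[0, 0, 2, 0, 0, 0], [0, 0, 0, 0, 0, 0], [0, 0, 0, 0, 0, 0], [0, 0, 0, 0, 0, 0], [0, 0, 0, 0, 0, 0]], "gripper": 255, "newtons": 40}}

```text
clock: 12.05
position: [0.4643, 0.0729, 0.0101]
tool_rot: [-2.881, 1.566, 0.122]
force: [-0.0, -0.3, -0.7]
grip_width: 0.0502
```

Run:
```python
from h import *
go([.5245,-.2215,.09],-1.71); s=observe();print(s['grip_width'],s['force'])
```

```text
jaw now -1.710 turn(x) 0.000 ; exact rotvec [-0.0002 -0.0047  0.0013]
pos [0.4643 0.0729 0.0101] shift mm: in present axes [ -79.7  283.1 -100.9] | after turn [ -79.9  283.2 -100.4] q7 [ 0.39 -2.36] t 12.05
0.050214641957020745 [-0.00126925 -0.25113139 -0.6819554 ]
```

{"op": "jog_arm", "data": {"commands": [[-30, 0, 0, 0, 0, 0], [-35, 0, 0, 0, 0, 0], [-15, 20, -5, 0, 0, 0], [0, 42, -15, 0, 0, 0], [0, 42, -15, 0, 0, 0], [0, 42, -15, 0, 0, 0], [0, 42, -15, 0, 0, 0], [0, 42, -15, 0, 0, 0], [0, 30, -12, 0, 0, 0], [0, 12, -6, 0, 0, 0], [0, 0, 0, 0, 0, 0], [0, 0, 0, 0, 0, 0]]}}

```text
clock: 13.25
position: [0.5254, -0.2201, 0.0935]
tool_rot: [-2.895, 1.565, 0.111]
force: [0.9, 0.7, -0.3]
grip_width: 0.0507
```

Run:
```python
from h import *
go([.5245,-.2215,.018],-1.71); s=observe();print(s['grip_width'],s['force'])
cm=cam('wrist');im=grab_frame('wrist')[:,:,::-1].copy()
for a in np.linspace(0,6.28,60):
    c=w2px(cm,[.5245+.026*np.cos(a),-.2215+.026*np.sin(a),.008]);cv2.circle(im,tuple(c.astype(int)),1,(0,255,0),-1)
cv2.imwrite('pics/w7.png',im)
```

```text
jaw now -1.707 turn(x) -0.003 ; exact rotvec [ 0.0033 -0.0058  0.0015]
pos [ 0.5254 -0.2201  0.0935] shift mm: in present axes [75.5  1.6  1.1] | after turn [75.5  1.5  0.7] q7 [ 0.31 -1.69] t 13.25
0.050670132646929454 [ 0.89274087  0.65144728 -0.29432606]
```

View pics/w7.png

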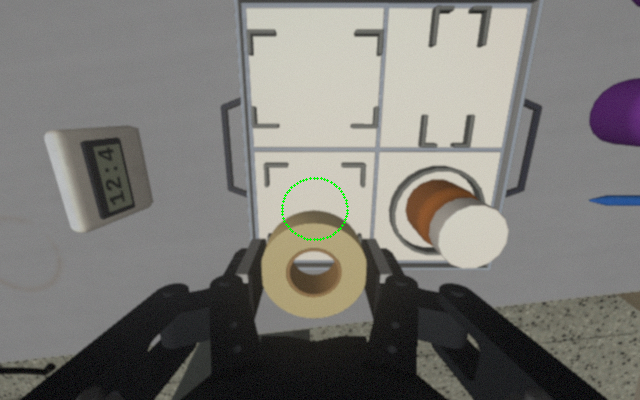

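{"op": "jog_arm", "data": {"commands": [[15, 1, 1, 0, -0.005, 0], [25, 0, 0, 0, 0, 0], [12, 0, 0, 0, 0, 0], [0, 0, 0, 0, 0, 0]]}}

```text
clock: 13.7
position: [0.5245, -0.2158, 0.0389]
tool_rot: [-1.583, 1.568, 1.43]
force: [-0.2, -0.4, -0.3]
grip_width: 0.0507
```

Run:
```python
from h import *
go([.5245,-.2215,.018],-1.71); s=observe();print(s['grip_width'],s['force'])
```

```text
jaw now -1.700 turn(x) -0.010 ; exact rotvec [ 0.0103 -0.      0.0024]
pos [ 0.5245 -0.2158  0.0389] shift mm: in present axes [20.9  5.7 -0.7] | after turn [20.9  5.7 -0.8] q7 [ 0.36 -1.73] t 13.7
0.050658730810227925 [-0.20297467 -0.39345766 -0.32527447]
```

{"op": "jog_arm", "data": {"commands": [[5, 5, -1, 0.01, 0, 0], [8, 1, 0, 0, 0, 0], [5, 0, 0, 0, 0, 0], [2, 0, 0, 0, 0, 0], [0, 0, 0, 0, 0, 0]]}}

```text
clock: 14.2
position: [0.5254, -0.2217, 0.0184]
tool_rot: [-1.977, 1.568, 1.026]
force: [-0.0, 0.2, -0.8]
grip_width: 0.0503
```

Run:
```python
from h import *
go([.5245,-.2215,.017],-1.71); s=observe();print(s['grip_width'],s['force'])
```

```text
jaw now -1.710 turn(x) -0.000 ; exact rotvec [ 0.0003 -0.001   0.0023]
pos [ 0.5254 -0.2217  0.0184] shift mm: in present axes [ 1.4 -0.1  0.9] | after turn [ 1.4 -0.1  0.9] q7 [ 0.37 -1.74] t 14.2
0.05032510368883629 [-0.01847431  0.16490819 -0.82024902]
```

{"op": "jog_arm", "data": {"commands": [[1, 0, 0, 0, 0, 0], [0, 0, 0, 0, 0, 0], [0, 0, 0, 0, 0, 0]], "gripper": 55}}

```text
clock: 14.5
position: [0.5258, -0.2218, 0.018]
tool_rot: [-2.309, 1.568, 0.694]
force: [0.6, 0.3, 0.6]
grip_width: 0.0672
```

{"op": "jog_arm", "data": {"commands": [[-15, 0, 0, 0, 0, 0], [-30, 0, 0, 0, 0, 0], [-40, 0, 0, 0, 0, 0], [-40, 0, 0, 0, 0, 0], [-30, 0, 0, 0, 0, 0], [0, 0, 0, 0, 0, 0]]}}

```text
clock: 15.1
position: [0.5251, -0.2214, 0.1843]
tool_rot: [-2.533, 1.567, 0.471]
force: [1.0, -0.4, -1.0]
grip_width: 0.0668
```

Run:
```python
from h import *
go([.5775,-.08,.14],-.077+np.pi); go([.5775,-.08,.14],-.077); s=observe();print(s['grip_width'],s['force'], s['qpos'])
cv2.imwrite('pics/w8.png',grab_frame('wrist')[:,:,::-1])
```

```text
jaw now -1.708 turn(x) -1.510 ; exact rotvec [ 1.5103e+00 -8.0000e-04  4.0000e-03]
pos [ 0.5251 -0.2214  0.1843] shift mm: in present axes [  44.7 -147.1  -32.4] | after turn [ 44.3 -41.4 145. ] q7 [ 0.24 -1.63] t 15.1
jaw now -1.708 turn(x) -1.510 ; exact rotvec [ 1.5103e+00 -8.0000e-04  4.0000e-03]
pos [ 0.5251 -0.2214  0.1843] shift mm: in present axes [  44.7 -147.1  -32.4] | after turn [ 44.3 -41.4 145. ] q7 [ 0.24 -1.63] t 15.1
0.06681848700741627 [ 0.97604215 -0.35288115 -0.95707314] [ 0.57249849  0.52448678 -0.38400157  1.79234888  0.24499328  0.86901114
 -1.63175321]
```

View pics/w8.png

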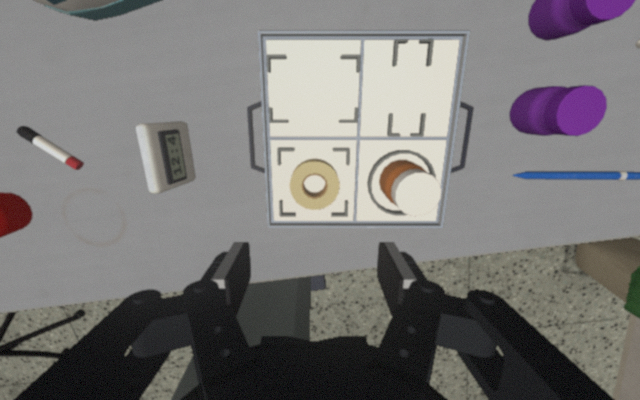

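Run:
```python
import cv2,numpy as np
a=cv2.imread('pics/w2.png')[20:150,310:410];b=cv2.imread('pics/w8.png')[90:220,110:210]
cv2.imwrite('pics/c.png',np.hstack([cv2.resize(x,None,fx=4,fy=4,interpolation=2) for x in(a,b)]))
```

```text
(no output)
```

View pics/c.png

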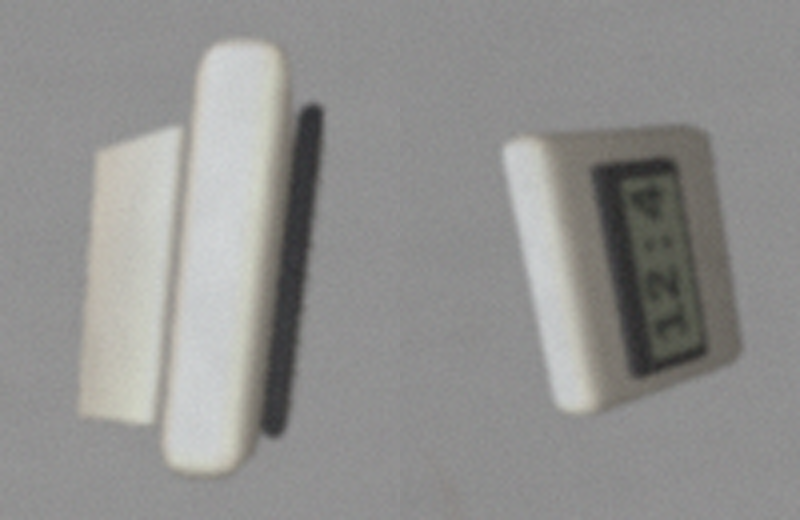

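Run:
```python
from h import *
cm=cam('wrist')
for uv in((187.5,123),(196,179)): print('w8 front bottom',np.round(px2w(cm,uv,0.002),4))
for uv in((130.5,125),(148,192)): print('w8 top ridge back',np.round(px2w(cm,uv,.058),4))
for uv in((146,125),(160,192)): print('w8 top ridge front',np.round(px2w(cm,uv,.058),4))
c=camera_info('wrist');T=c['tool_from_camera'];Rt=Ro.from_euler('xyz',[2.761,1.557,-.416]).as_matrix()
f=cm[0];cm2=(f,c['cx'],c['cy'],Rt@T[:3,:3],Rt@T[:3,3]+np.array([.4894,-.0419,.1133]))
for uv in((334,58),(330,123)): print('w2 stand bottom',np.round(px2w(cm2,uv,0.001),4))
for uv in((371,30),(361,138)): print('w2 ridge',np.round(px2w(cm2,uv,.06),4))
for uv in((390,47),(379,127)): print('w2 shadow/bezel',np.round(px2w(cm2,uv,.03),4))
```

```text
w8 front bottom [ 0.6046 -0.0986  0.002 ]
w8 front bottom [ 0.5445 -0.0921  0.002 ]
w8 top ridge back [ 0.6088 -0.0732  0.058 ]
w8 top ridge back [ 0.5484 -0.07    0.058 ]
w8 top ridge front [ 0.6069 -0.0865  0.058 ]
w8 top ridge front [ 0.5468 -0.081   0.058 ]
w2 stand bottom [ 0.6041 -0.0631  0.001 ]
w2 stand bottom [ 0.5553 -0.059   0.001 ]
w2 ridge [ 0.6082 -0.0802  0.06  ]
w2 ridge [ 0.5472 -0.075   0.06  ]
w2 shadow/bezel [ 0.6047 -0.099   0.03  ]
w2 shadow/bezel [ 0.5521 -0.093   0.03  ]
```

{"op": "jog_arm", "data": {"commands": [[0, 0, 0, -0.147, 0, 0], [0, 0, 0, -0.147, 0, 0], [0, 0, 0, -0.147, 0, 0], [0, 0, 0, -0.147, 0, 0], [0, 0, 0, -0.147, 0, 0], [0, 0, 0, -0.147, 0, 0], [0, 0, 0, -0.147, 0, 0], [0, 0, 0, -0.147, 0, 0], [0, 0, 0, -0.147, 0, 0], [0, 0, 0, -0.147, 0, 0], [0, 0, 0, -0.143, 0, 0], [10, 10, -36, 0, 0, 0], [10, 10, -36, 0, 0, 0], [10, 10, -36, 0, 0, 0], [10, 8, -36, 0, 0, 0], [0, 0, 0, 0, 0, 0], [0, 0, 0, 0, 0, 0]], "gripper": 0}}

```text
clock: 16.85
position: [0.5631, -0.0739, 0.1352]
tool_rot: [-1.944, 1.557, 2.716]
force: [-0.1, -1.0, -0.3]
grip_width: 0.085
```

Run:
```python
from h import *
go([.577,-.08,.025],-.095); s=observe();print(s['grip_width'],s['force'], s['qpos'])
cm=cam('wrist');im=grab_frame('wrist')[:,:,::-1].copy()
u=np.array([np.cos(-.095),np.sin(-.095)]);v=np.array([-u[1],u[0]])
for a,b in((1,1),(1,-1),(-1,1),(-1,-1)):
    q=np.array([.577,-.078])+a*.032*u+b*.0185*v
    cv2.circle(im,tuple(w2px(cm,[*q,0]).astype(int)),2,(0,255,0),-1)
    q=np.array([.577,-.0775])+a*.032*u+b*.0065*v
    cv2.circle(im,tuple(w2px(cm,[*q,.06]).astype(int)),2,(0,0,255),-1)
cv2.imwrite('pics/w9.png',im)
```

```text
jaw now -0.052 turn(x) -0.043 ; exact rotvec [ 0.0426 -0.0049  0.0133]
pos [ 0.5631 -0.0739  0.1352] shift mm: in present axes [110.   15.7   5.9] | after turn [110.2  14.4   4.7] q7 [ 0.57 -0.52] t 16.85
0.08503777117763345 [-0.08387027 -1.02749287 -0.26298511] [ 0.54845038  0.67996352 -0.75348534  1.80660743  0.57119182  0.90126589
 -0.51950829]
```

View pics/w9.png

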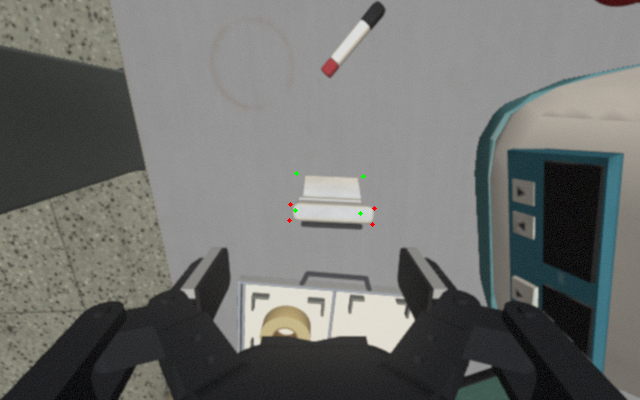

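{"op": "jog_arm", "data": {"commands": [[0, 15, 4, 0.043, -0.005, 0.013], [30, 0, 0, 0, 0, 0], [30, 0, 0, 0, 0, 0], [0, 0, 0, 0, 0, 0]]}}

```text
clock: 17.3
position: [0.5778, -0.0833, 0.0745]
tool_rot: [0.763, 1.569, -0.91]
force: [-0.7, -0.3, 0.0]
grip_width: 0.0852
```

Run:
```python
from h import *
go([.5775,-.079,.025],-.095); s=observe();print(s['grip_width'],s['force'])
```

```text
jaw now -0.102 turn(x) 0.007 ; exact rotvec [-0.0069  0.0016 -0.0015]
pos [ 0.5778 -0.0833  0.0745] shift mm: in present axes [49.5 -0.8 -4.3] | after turn [49.5 -0.7 -4.3] q7 [ 0.65 -0.61] t 17.3
0.08517237136727736 [-0.70980885 -0.31404164  0.04056571]
```

{"op": "jog_arm", "data": {"commands": [[20, -1, -4, 0, 0, 0], [20, 0, 0, 0, 0, 0], [9, 0, 0, 0, 0, 0], [0, 0, 0, 0, 0, 0]]}}

```text
clock: 17.7
position: [0.5782, -0.0825, 0.0283]
tool_rot: [0.99, 1.566, -0.687]
force: [0.4, -0.2, 0.1]
grip_width: 0.0858
```

Run:
```python
from h import *
go([.5775,-.079,.025],-.095); s=observe();print(s['grip_width'],s['force'])
cv2.imwrite('pics/w10.png',grab_frame('wrist')[:,:,::-1])
```

```text
jaw now -0.106 turn(x) 0.011 ; exact rotvec [-0.011   0.0025 -0.0038]
pos [ 0.5782 -0.0825  0.0283] shift mm: in present axes [ 3.3 -1.  -3.4] | after turn [ 3.3 -1.  -3.5] q7 [ 0.72 -0.67] t 17.7
0.08578425218511414 [ 0.40917324 -0.18156211  0.05501789]
```

View pics/w10.png

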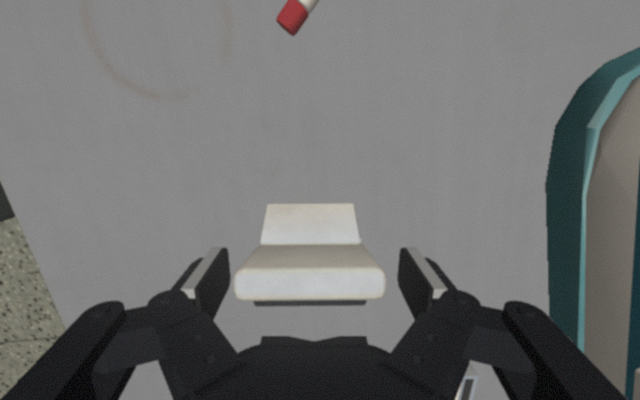

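{"op": "jog_arm", "data": {"commands": [[3, -1, -3, -0.01, 0, 0], [0, 0, 0, 0, 0, 0], [0, 0, 0, 0, 0, 0], [0, 0, 0, 0, 0, 0], [0, 0, 0, 0, 0, 0], [0, 0, 0, 0, 0, 0]], "gripper": 255, "newtons": 40}}

```text
clock: 18.35
position: [0.5793, -0.0798, 0.0293]
tool_rot: [1.227, 1.562, -0.439]
force: [0.7, 0.1, 0.3]
grip_width: 0.0639
```

Run:
```python
from h import *
go([.618,-.234,.14],-.139-np.pi/2); s=observe();print(s['grip_width'],s['force'])
```

```text
jaw now -0.096 turn(x) 1.528 ; exact rotvec [-1.5278  0.0089 -0.0045]
pos [ 0.5793 -0.0798  0.0293] shift mm: in present axes [-109.8   54.2  150.1] | after turn [-110.7 -147.3   59.7] q7 [ 0.72 -0.67] t 18.35
0.06387466016422669 [0.69300669 0.1209276  0.25028389]
```

{"op": "jog_arm", "data": {"commands": [[-20, 0, 0, 0, 0, 0], [-30, 0, 0, 0, 0, 0], [-30, 0, 0, -0.14, 0, 0], [-20, 0, 0, -0.147, 0, 0], [-10, 0, 0, -0.147, 0, 0], [0, 0, 0, -0.147, 0, 0], [0, 0, 0, -0.147, 0, 0], [0, 0, 0, -0.147, 0, 0], [0, 0, 0, -0.147, 0, 0], [0, 0, 0, -0.147, 0, 0], [0, 0, 0, -0.147, 0, 0], [0, 0, 0, -0.147, 0, 0], [0, 0, 0, -0.03, 0, 0], [0, 0, 0, 0, 0, 0]]}}

```text
clock: 19.75
position: [0.5775, -0.0802, 0.144]
tool_rot: [-0.55, 1.562, -0.686]
force: [-0.4, -0.1, -0.5]
grip_width: 0.0635
```

Run:
```python
from h import *
go([.618,-.234,.14],-.139-np.pi/2); s=observe();print(s['grip_width'],s['force'])
```

```text
jaw now 1.435 turn(x) -0.003 ; exact rotvec [0.0027 0.0074 0.0045]
pos [ 0.5775 -0.0802  0.144 ] shift mm: in present axes [   5.1 -146.9   60.9] | after turn [   4.  -146.8   61.4] q7 [0.82 0.79] t 19.75
0.06346845047109603 [-0.42880752 -0.13500089 -0.45744055]
```

{"op": "jog_arm", "data": {"commands": [[0, -20, 8, 0, 0, 0], [0, -35, 15, 0, 0, 0], [0, -35, 15, 0, 0, 0], [0, -35, 15, 0, 0, 0], [0, -20, 10, 0, 0, 0], [0, 0, 0, 0, 0, 0], [0, 0, 0, 0, 0, 0]]}}

```text
clock: 20.45
position: [0.6211, -0.2378, 0.145]
tool_rot: [-0.624, 1.562, -0.769]
force: [0.6, 0.5, -0.9]
grip_width: 0.0634
```

Run:
```python
from h import *
go([.620,-.234,.037],-.139-np.pi/2); s=observe();print(s['grip_width'],s['force'])
cm=cam('wrist');im=grab_frame('wrist')[:,:,::-1].copy()
cv2.circle(im,tuple(w2px(cm,[.618,-.234,.007]).astype(int)),2,(0,255,0),-1)
cv2.imwrite('pics/w11.png',im)
```

```text
jaw now 1.426 turn(x) 0.006 ; exact rotvec [-0.0057  0.0071  0.0052]
pos [ 0.6211 -0.2378  0.145 ] shift mm: in present axes [108.    4.1  -2.4] | after turn [108.    3.6  -1.6] q7 [0.84 1.09] t 20.45
0.06337346224927394 [ 0.5958507   0.49468336 -0.9353244 ]
```

View pics/w11.png

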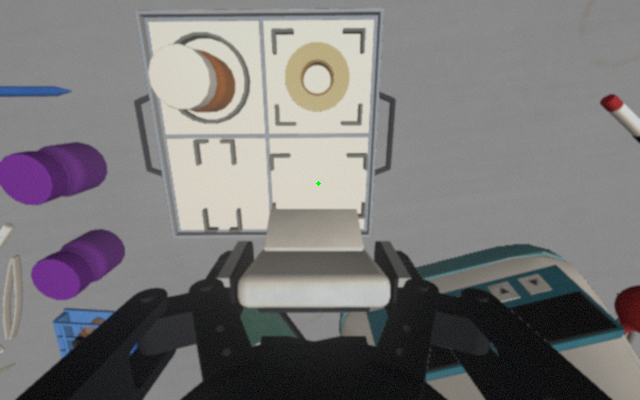

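{"op": "jog_arm", "data": {"commands": [[20, 3, -1, -0.006, 0.007, 0.005], [30, 0, 0, 0, 0, 0], [25, 0, 0, 0, 0, 0], [10, 0, 0, 0, 0, 0], [0, 0, 0, 0, 0, 0]]}}

```text
clock: 21.0
position: [0.6203, -0.2294, 0.0565]
tool_rot: [2.325, 1.57, 2.192]
force: [-1.1, 0.2, 0.1]
grip_width: 0.0638
```

Run:
```python
from h import *
go([.620,-.234,.037],-.139-np.pi/2); s=observe();print(s['grip_width'],s['force'])
```

```text
jaw now 1.438 turn(x) -0.006 ; exact rotvec [ 0.0058 -0.0005 -0.0005]
pos [ 0.6203 -0.2294  0.0565] shift mm: in present axes [19.5 -4.6  0.3] | after turn [19.5 -4.6  0.3] q7 [0.93 1.04] t 21.0
0.06379720633152405 [-1.11053462  0.20234934  0.14114122]
```

{"op": "jog_arm", "data": {"commands": [[6, -4, 0, 0.005, 0, 0], [6, 0, 0, 0, 0, 0], [4, 0, 0, 0, 0, 0], [2, 0, 0, 0, 0, 0], [0, 0, 0, 0, 0, 0]]}}

```text
clock: 21.5
position: [0.621, -0.2333, 0.04]
tool_rot: [0.049, 1.568, -0.089]
force: [-0.4, -0.5, -1.0]
grip_width: 0.0637
```

Run:
```python
from h import *
go([.620,-.234,.037],-.139-np.pi/2); s=observe();print(s['grip_width'],s['force'])
```

```text
jaw now 1.432 turn(x) -0.001 ; exact rotvec [ 0.0005  0.0025 -0.0001]
pos [ 0.621  -0.2333  0.04  ] shift mm: in present axes [ 3.  -0.8 -0.9] | after turn [ 3.  -0.8 -0.9] q7 [0.95 1.03] t 21.5
0.06367499546903652 [-0.40168894 -0.49413021 -0.99667664]
```

{"op": "jog_arm", "data": {"commands": [[2, 0, -1, 0, 0, 0], [2, 0, 0, 0, 0, 0], [1, 0, 0, 0, 0, 0]]}}

```text
clock: 21.8
position: [0.6203, -0.2333, 0.0354]
tool_rot: [-0.022, 1.567, -0.161]
force: [0.6, -0.1, 0.1]
grip_width: 0.0632
```

{"op": "jog_arm", "data": {"commands": [[1.5, 0, 0, 0, 0, 0], [1, 0, 0, 0, 0, 0], [0, 0, 0, 0, 0, 0]]}}

```text
clock: 22.1
position: [0.6206, -0.2333, 0.035]
tool_rot: [-0.225, 1.566, -0.364]
force: [-0.1, -0.4, -1.0]
grip_width: 0.0637
```

Stopped sinking, so in contact. Release.

{"op": "jog_arm", "data": {"commands": [[0, 0, 0, 0, 0, 0], [0, 0, 0, 0, 0, 0], [0, 0, 0, 0, 0, 0], [0, 0, 0, 0, 0, 0], [-20, 0, 0, 0, 0, 0], [-40, 0, 0, 0, 0, 0], [-40, 0, 0, 0, 0, 0], [-40, 0, 0, 0, 0, 0], [-20, 0, 0, 0, 0, 0], [0, 0, 0, 0, 0, 0]], "gripper": 0}}

```text
clock: 23.1
position: [0.6198, -0.2312, 0.2074]
tool_rot: [0.159, 1.565, 0.022]
force: [-0.0, 0.5, -0.4]
grip_width: 0.0851
```

Run:
```python
from h import *
s=observe();print(s['grip_width'],s['force'])
cv2.imwrite('pics/w12.png',grab_frame('wrist')[:,:,::-1])
# marker from rectified views: obj.png black end / red end
def P(c,r): return np.array([.606+.05-r/2000,.054+.05-c/2000])
for b,e in(((56,70),(149,160)),((62,66),(157,156))):
    A,B=P(*b),P(*e); d=A-B; print('marker',(A+B)/2,np.hypot(*d),np.arctan2(d[1],d[0]))
go([.605,.053,.12],.7);go([.605,.053,.12],-.87)
```

```text
0.08508707357488743 [-0.0489267   0.48403818 -0.4303718 ]
marker [0.5985  0.05275] 0.06470896383036892 0.8017901377054544
marker [0.6005  0.04925] 0.06543126164151196 0.8124186125847139
jaw now 1.435 turn(x) -0.735 ; exact rotvec [ 0.7346  0.0042 -0.0025]
pos [ 0.6196 -0.2312  0.2062] shift mm: in present axes [ 86.2 279.6 -53.4] | after turn [  86.2  172.  -226.8] q7 [0.77 1.14] t 23.15
jaw now 1.435 turn(x) 0.837 ; exact rotvec [-0.837   0.0048  0.0012]
pos [ 0.6196 -0.2312  0.2062] shift mm: in present axes [ 86.2 279.6 -53.4] | after turn [ 86.2 226.6 172.2] q7 [0.77 1.14] t 23.15
```

View pics/w12.png

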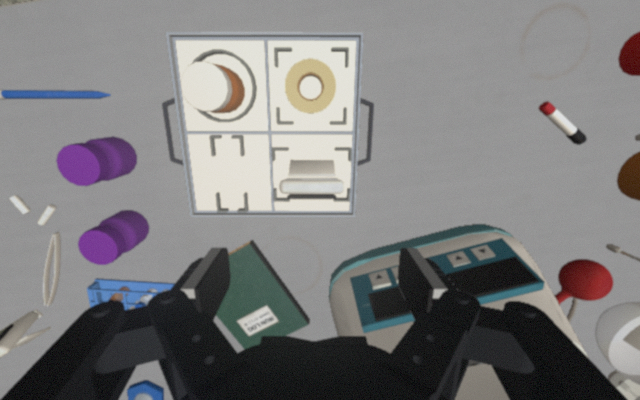

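{"op": "jog_arm", "data": {"commands": [[0, 0, 0, -0.135, 0, 0], [0, 0, 0, -0.135, 0, 0], [0, 0, 0, -0.135, 0, 0], [0, 0, 0, -0.135, 0, 0], [0, 0, 0, -0.135, 0, 0], [0, 0, 0, -0.135, 0, 0], [0, 0, 0, -0.125, 0, 0], [0, 30, 27, 0, 0, 0], [5, 30, 27, 0, 0, 0], [15, 30, 27, 0, 0, 0], [15, 30, 27, 0, 0, 0], [15, 30, 27, 0, 0, 0], [15, 30, 27, 0, 0, 0], [15, 20, 18, 0, 0, 0], [10, 8, 8, 0, 0, 0], [0, 0, 0, 0, 0, 0], [0, 0, 0, 0, 0, 0]], "gripper": 110}}

```text
clock: 24.85
position: [0.5809, 0.0574, 0.1052]
tool_rot: [1.964, 1.559, 2.806]
force: [0.7, -0.4, -0.2]
grip_width: 0.0485
```

Run:
```python
from h import *
go([.5995,.051,.008],2.378); s=observe();print(s['grip_width'],s['force'], s['qpos'])
cm=cam('wrist');im=grab_frame('wrist')[:,:,::-1].copy()
u=np.array([np.cos(.807),np.sin(.807)]);v=np.array([-u[1],u[0]])
for a,b in((1,1),(1,-1),(-1,1),(-1,-1)):
    q=np.array([.5995,.051])+a*.033*u+b*.006*v
    cv2.circle(im,tuple(w2px(cm,[*q,.006]).astype(int)),2,(0,255,0),-1)
cv2.imwrite('pics/w13.png',im)
```

```text
jaw now 2.413 turn(x) -0.035 ; exact rotvec [ 0.0351 -0.0046 -0.0106]
pos [0.5809 0.0574 0.1052] shift mm: in present axes [ 97.  -19.2   8. ] | after turn [ 97.2 -17.9   8.2] q7 [0.98 1.43] t 24.85
0.04853749967214689 [ 0.67862935 -0.40474559 -0.20446731] [ 0.54096264  0.9653357  -1.19890955  1.77196396  0.98211079  1.15506697
  1.4302028 ]
```

View pics/w13.png

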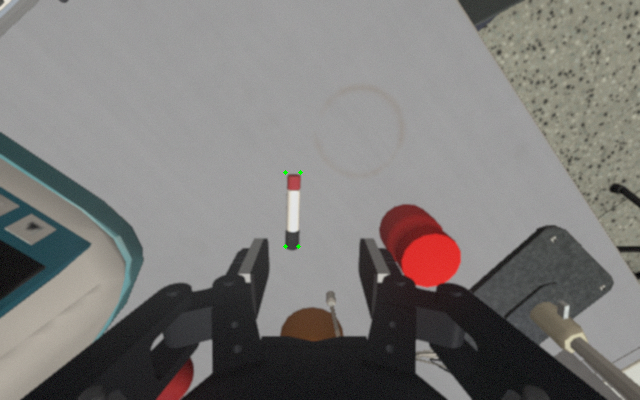

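Run:
```python
from h import *
c1=cam('wrist');c2=cam('top')
im=cv2.imread('pics/top0.png')[150:230,150:250];cv2.imwrite('pics/d.png',cv2.resize(im,None,fx=6,fy=6,interpolation=2))
c=camera_info('wrist');T=c['tool_from_camera'];Rt=Ro.from_euler('xyz',[2.547,1.565,-.617]).as_matrix()
c3=(c1[0],c['cx'],c['cy'],Rt@T[:3,:3],Rt@T[:3,3]+np.array([.5131,-.0906,.4209]))
for z in(0,.01,.02,.04,.06): print(z,np.round(px2w(c1,(330,296),z),3),np.round(px2w(c3,(188,93),z),3),np.round(px2w(c2,(197,194.5),z),3))
```

```text
0 [0.634 0.139 0.   ] [0.623 0.134 0.   ] [0.625 0.131 0.   ]
0.01 [0.629 0.133 0.01 ] [0.623 0.13  0.01 ] [0.623 0.129 0.01 ]
0.02 [0.625 0.128 0.02 ] [0.622 0.126 0.02 ] [0.622 0.126 0.02 ]
0.04 [0.617 0.116 0.04 ] [0.621 0.117 0.04 ] [0.618 0.122 0.04 ]
0.06 [0.608 0.104 0.06 ] [0.619 0.109 0.06 ] [0.615 0.117 0.06 ]
```

View pics/d.png

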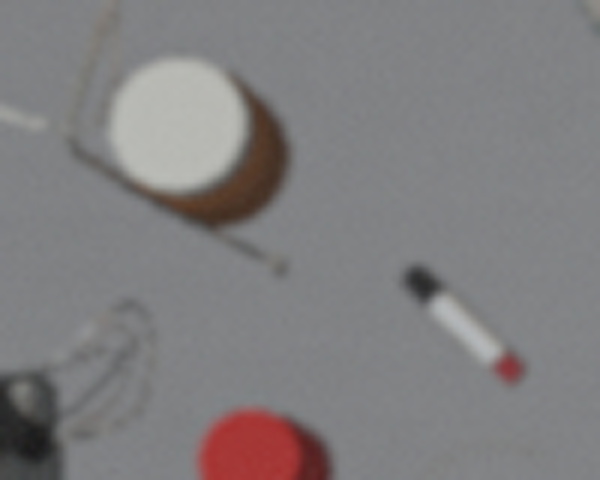

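{"op": "jog_arm", "data": {"commands": [[10, -18, 10, 0.025, -0.005, -0.01], [30, 0, 0, 0, 0, 0], [25, 0, 0, 0, 0, 0], [10, 0, 0, 0, 0, 0], [0, 0, 0, 0, 0, 0]]}}

```text
clock: 25.4
position: [0.604, 0.0461, 0.0305]
tool_rot: [-1.045, 1.567, -0.238]
force: [0.9, 0.4, 0.7]
grip_width: 0.0488
```

Run:
```python
from h import *
go([.601,.0525,.012],2.388); s=observe();print(s['grip_width'],s['force'],s['qpos'])
cv2.imwrite('pics/w14.png',grab_frame('wrist')[:,:,::-1])
```

```text
jaw now 2.378 turn(x) 0.010 ; exact rotvec [-0.0097  0.0019  0.0034]
pos [0.604  0.0461 0.0305] shift mm: in present axes [18.5  6.7  2.5] | after turn [18.5  6.6  2.6] q7 [1.1  1.38] t 25.4
0.04877886938783416 [0.87725864 0.38752567 0.71293181] [ 0.50346659  1.06728655 -1.10330089  1.7478155   1.09663297  1.0762317
  1.37688342]
```

View pics/w14.png

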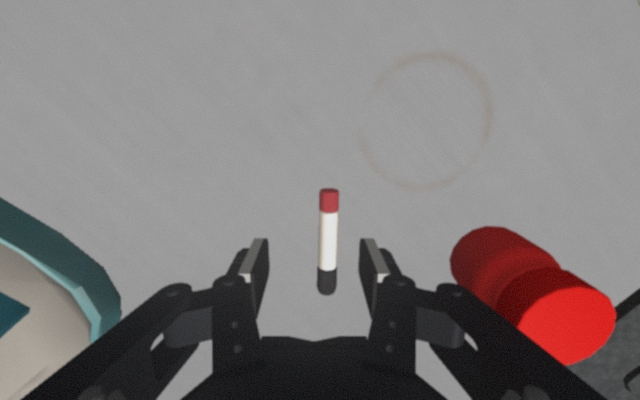

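{"op": "jog_arm", "data": {"commands": [[5, 6, 2, -0.01, 0, 0], [8, 0, 0, 0, 0, 0], [4, 0, 0, 0, 0, 0], [0, 0, 0, 0, 0, 0]]}}

```text
clock: 25.85
position: [0.6025, 0.052, 0.016]
tool_rot: [-0.9, 1.563, -0.082]
force: [-0.3, -0.1, 0.8]
grip_width: 0.0483
```

Run:
```python
from h import *
go([.601,.0525,.012],2.388); s=observe();print(s['grip_width'],s['force'])
cv2.imwrite('pics/w15.png',grab_frame('wrist')[:,:,::-1])
```

```text
jaw now 2.388 turn(x) -0.000 ; exact rotvec [0.0005 0.005  0.0063]
pos [0.6025 0.052  0.016 ] shift mm: in present axes [ 4.   1.5 -0.7] | after turn [ 4.   1.4 -0.7] q7 [1.12 1.36] t 25.85
0.0483220527416932 [-0.2957232  -0.10821168  0.7673619 ]
```

View pics/w15.png

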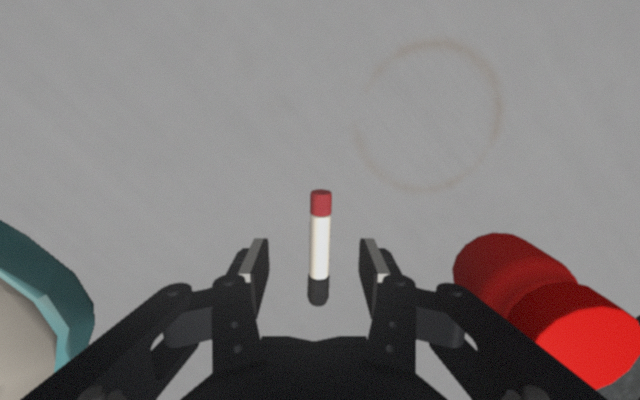

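{"op": "jog_arm", "data": {"commands": [[4, 1.5, -1, 0, 0, 0], [1, 0, 0, 0, 0, 0], [0, 0, 0, 0, 0, 0], [0, 0, 0, 0, 0, 0], [0, 0, 0, 0, 0, 0], [0, 0, 0, 0, 0, 0]], "gripper": 255, "newtons": 40}}

```text
clock: 26.5
position: [0.601, 0.0529, 0.0118]
tool_rot: [-0.813, 1.562, 0.005]
force: [-0.0, 0.0, -1.0]
grip_width: 0.0112
```

Run:
```python
from h import *
go([.6045,-.329,.12],1.432); s=observe();print(s['grip_width'],s['force'])
```

```text
jaw now 2.389 turn(x) -0.957 ; exact rotvec [0.9567 0.009  0.0031]
pos [0.601  0.0529 0.0118] shift mm: in present axes [-108.2 -264.4 -275.7] | after turn [-108.2 -377.8   56.3] q7 [1.13 1.35] t 26.5
0.011167482331310577 [-0.01289181  0.04234241 -0.9921259 ]
```

{"op": "jog_arm", "data": {"commands": [[-20, 0, 0, 0, 0, 0], [-35, 0, 0, 0, 0, 0], [-40, 0, 0, 0.13, 0, 0], [-30, 0, 0, 0.14, 0, 0], [-10, 0, 0, 0.14, 0, 0], [0, 0, 0, 0.14, 0, 0], [0, 0, 0, 0.14, 0, 0], [0, 0, 0, 0.14, 0, 0], [0, 0, 0, 0.12, 0, 0], [0, 0, 0, 0, 0, 0]]}}

```text
clock: 27.5
position: [0.5989, 0.0559, 0.1657]
tool_rot: [0.366, 1.556, 0.2]
force: [0.7, -0.6, 0.4]
grip_width: 0.0111
```

Run:
```python
from h import *
go([.6045,-.329,.12],1.432); s=observe();print(s['grip_width'],s['force'])
```

```text
jaw now 1.405 turn(x) 0.027 ; exact rotvec [-0.027   0.0143 -0.0053]
pos [0.5989 0.0559 0.1657] shift mm: in present axes [  44.6 -378.9   68.4] | after turn [  45.7 -380.4   58.8] q7 [0.78 0.58] t 27.5
0.011131393410296576 [ 0.68049614 -0.56666978  0.36063335]
```

{"op": "jog_arm", "data": {"commands": [[0, -20, 3, -0.025, 0.014, -0.005], [0, -40, 6, 0, 0, 0], [0, -45, 7, 0, 0, 0], [0, -45, 7, 0, 0, 0], [0, -45, 7, 0, 0, 0], [0, -45, 7, 0, 0, 0], [0, -45, 7, 0, 0, 0], [0, -45, 7, 0, 0, 0], [0, -30, 6, 0, 0, 0], [0, -12, 2, 0, 0, 0], [0, 0, 0, 0, 0, 0], [0, 0, 0, 0, 0, 0]]}}

```text
clock: 28.7
position: [0.6122, -0.3318, 0.1756]
tool_rot: [0.744, 1.563, 0.659]
force: [-0.3, 1.2, 0.6]
grip_width: 0.0115
```

Run:
```python
from h import *
go([.6045,-.329,.02],1.432); s=observe();print(s['grip_width'],s['force'])
cm=cam('wrist');im=grab_frame('wrist')[:,:,::-1].copy()
u=np.array([np.cos(.139),-np.sin(.139)]);v=np.array([-u[1],u[0]])
for a,b in((1,1),(1,-1),(-1,1),(-1,-1)):
    q=np.array([.6045,-.329])+a*.042*u+b*.015*v
    cv2.circle(im,tuple(w2px(cm,[*q,.015]).astype(int)),2,(0,255,0),-1)
cv2.imwrite('pics/w16.png',im)
```

```text
jaw now 1.486 turn(x) -0.054 ; exact rotvec [ 0.0536  0.0055 -0.0053]
pos [ 0.6122 -0.3318  0.1756] shift mm: in present axes [155.6   1.3  -8.8] | after turn [155.6   1.7  -8. ] q7 [0.81 1.35] t 28.7
0.011492659095272986 [-0.32204072  1.16733508  0.64767538]
```

View pics/w16.png

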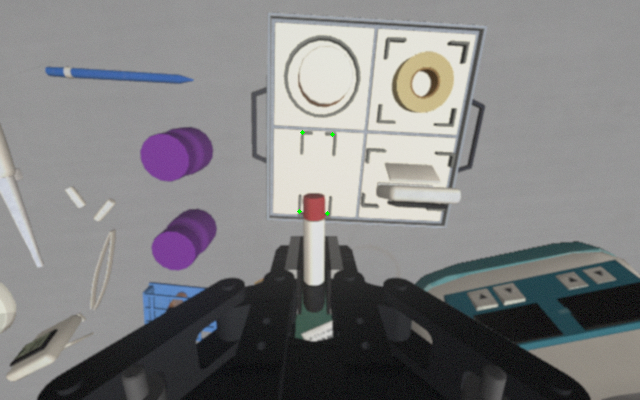

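{"op": "jog_arm", "data": {"commands": [[15, 1, -8, 0.05, 0.005, -0.005], [30, 0, 0, 0, 0, 0], [35, 0, 0, 0, 0, 0], [30, 0, 0, 0, 0, 0], [12, 0, 0, 0, 0, 0], [0, 0, 0, 0, 0, 0]]}}

```text
clock: 29.35
position: [0.607, -0.3211, 0.0541]
tool_rot: [0.265, 1.566, 0.145]
force: [-0.8, 1.2, 0.0]
grip_width: 0.011
```

Run:
```python
from h import *
go([.6045,-.329,.0195],1.432); s=observe();print(s['grip_width'],s['force'])
cv2.imwrite('pics/w17.png',grab_frame('wrist')[:,:,::-1])
```

```text
jaw now 1.450 turn(x) -0.018 ; exact rotvec [ 0.0183  0.0043 -0.0012]
pos [ 0.607  -0.3211  0.0541] shift mm: in present axes [34.6 -8.2 -1.7] | after turn [34.6 -8.1 -1.4] q7 [0.93 1.21] t 29.35
0.010956413094039722 [-0.83681451  1.1584154   0.03491469]
```

View pics/w17.png

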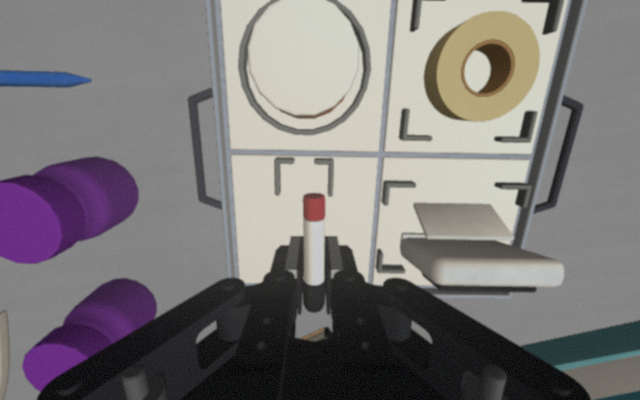

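{"op": "jog_arm", "data": {"commands": [[6, -8, -1.5, 0.018, 0.004, 0], [8, 0, 0, 0, 0, 0], [8, 0, 0, 0, 0, 0], [0, 0, 0, 0, 0, 0]]}}

```text
clock: 29.8
position: [0.6065, -0.3303, 0.0356]
tool_rot: [-0.118, 1.565, -0.258]
force: [0.1, 0.4, -0.5]
grip_width: 0.0113
```

Run:
```python
from h import *
go([.6045,-.329,.0195],1.432); s=observe();print(s['grip_width'],s['force'])
cv2.imwrite('pics/w18.png',grab_frame('wrist')[:,:,::-1])
```

```text
jaw now 1.430 turn(x) 0.002 ; exact rotvec [-0.0016  0.0054  0.0006]
pos [ 0.6065 -0.3303  0.0356] shift mm: in present axes [16.1  1.  -2.2] | after turn [16.1  1.  -2.1] q7 [0.94 1.2 ] t 29.8
0.01129884134507935 [ 0.09992306  0.43145352 -0.47964614]
```

View pics/w18.png

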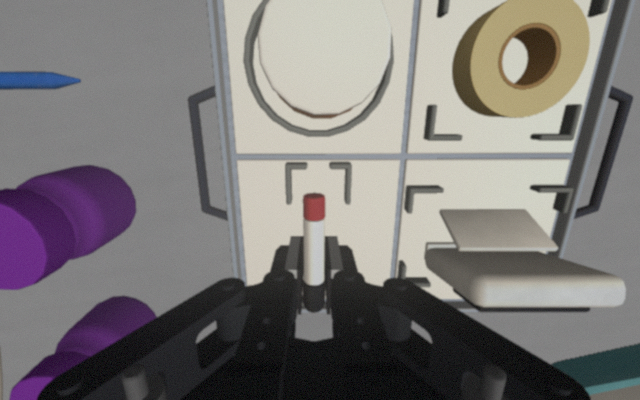

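{"op": "jog_arm", "data": {"commands": [[6, 1, -2, 0, 0.005, 0], [6, 0, 0, 0, 0, 0], [3, 0, 0, 0, 0, 0], [1, 0, 0, 0, 0, 0], [0, 0, 0, 0, 0, 0]]}}

```text
clock: 30.35
position: [0.6051, -0.3285, 0.0192]
tool_rot: [-0.456, 1.57, -0.596]
force: [-0.1, 0.7, -0.3]
grip_width: 0.0111
```

Run:
```python
from h import *
go([.6045,-.329,.0190],1.432); s=observe();print(s['grip_width'],s['force'])
```

```text
jaw now 1.431 turn(x) 0.001 ; exact rotvec [-0.001   0.0009  0.0004]
pos [ 0.6051 -0.3285  0.0192] shift mm: in present axes [ 0.2 -0.5 -0.5] | after turn [ 0.2 -0.5 -0.5] q7 [0.96 1.19] t 30.35
0.011135888231651984 [-0.10752842  0.73381809 -0.3167349 ]
```

Release with a partial opening (away from the timer), then rise.

{"op": "jog_arm", "data": {"commands": [[0, 0, 0, 0, 0, 0], [0, 0, 0, 0, 0, 0], [0, 0, 0, 0, 0, 0], [-8, 0, 0, 0, 0, 0], [-20, 0, 0, 0, 0, 0], [-40, 0, 0, 0, 0, 0], [-40, 0, 0, 0, 0, 0], [-40, 0, 0, 0, 0, 0], [-40, 0, 0, 0, 0, 0], [-20, 0, 0, 0, 0, 0], [0, 0, 0, 0, 0, 0]], "gripper": 150}}

```text
clock: 31.45
position: [0.6051, -0.3261, 0.2469]
tool_rot: [-0.024, 1.565, -0.161]
force: [-0.5, -0.1, -0.1]
grip_width: 0.0353
```

Run:
```python
from h import *
s=observe();print(s['grip_width'],s['force'],s['clock'])
a=grab_frame('wrist')[:,:,::-1];b=grab_frame('top')[:,:,::-1]
cv2.imwrite('pics/w19.png',a);cv2.imwrite('pics/t2.png',cv2.resize(b[140:285,100:500],None,fx=2,fy=2,interpolation=2))
```

```text
0.035266609298375606 [-0.47228229 -0.09906126 -0.09171965] 31.45
```

View pics/w19.png

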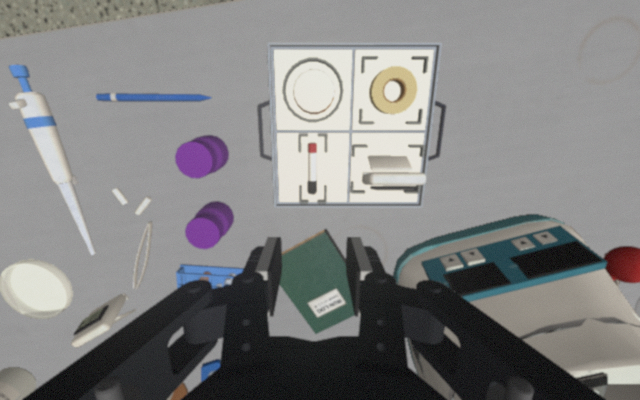

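View pics/t2.png

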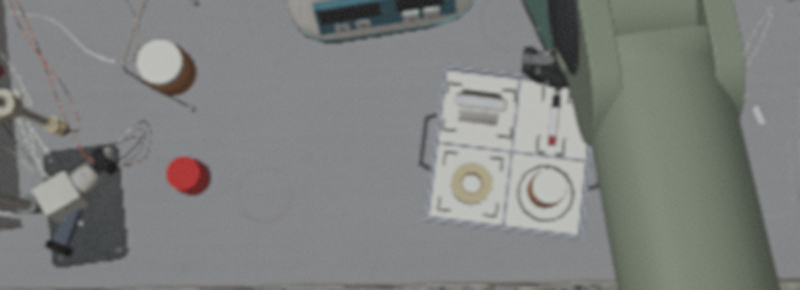

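Run:
```python
import cv2
cv2.imwrite('pics/e.png',cv2.resize(cv2.imread('pics/w19.png')[30:220,250:450],None,fx=3.1,fy=3.1,interpolation=2))
```

```text
(no output)
```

View pics/e.png

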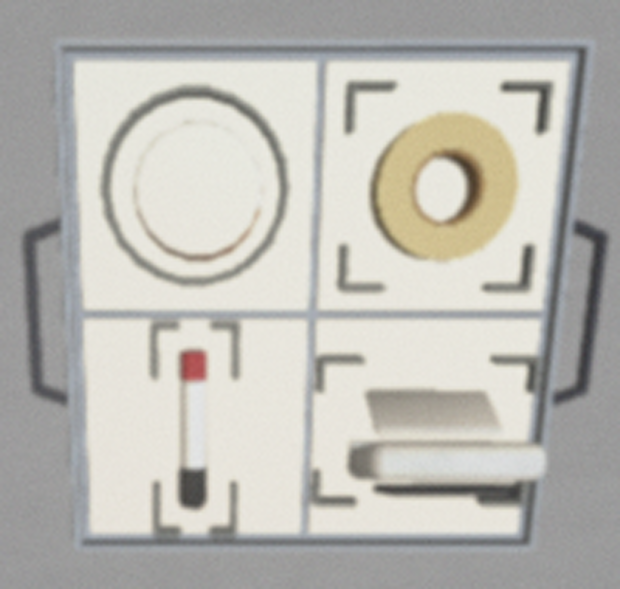

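Run:
```python
from h import *
print(bot.job_done())
```

```text
the job is handed in; nothing more can be done
None
```

I packed the caddy in the order asked: small amber jar in the round cup, label tape flat in the square pocket, bench timer upright in the oblong pocket, and short marker in the trough. I handed the job in at about 31.5 s of robot time; no verdict came back.

**Last checks:** the final wrist and top pictures, taken at that same time, show all four items inside their pockets and clear of the lips. The larger jar and the long pen were never touched. The gripper was open and well above the caddy, with force readings near zero.

**What went wrong along the way:**
- The first grip on the jar was too high because the arm had drifted up a few millimetres. I reopened and took it again lower.
- While being lowered, the jar pushed sideways on the cup wall with about 7 N. I moved it to the middle before letting go.
- The timer touched down about 1 mm lower than I had worked out. Its force reading stayed near zero, so I judged contact by the tool no longer sinking.

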